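Latch the gear-shaft nest

TASK

Clamp the gear shaft in its split nest: hook the steel claw of the draw latch down into the slot of the keeper on the sprung sliding half and draw it back snug by its yellow tab, then swing the red lever down over centre until it lies fully home, so that the latch holds the two halves together by itself. Do it gently: feel the claw into the slot rather than forcing it against the keeper, do not ram the lever onto its rest, and leave the loose parts on the bench where they are.

Things in the scene. Friction and masses are not known exactly. Their poses are not given: they have to be found in the camera images.
- fixture: Split nest on a blue base plate (320 x 230 x 12 mm). x axis points from the lever's side to the keeper's side, z up; origin at bench height below the lever's pivot, mid-width. Fixed aluminium half: x -110 to 38 mm, y +-95, top z 60. Beyond a gap the sliding half, 100 mm long, top z 60, slides along x on springs. A gear (radius 32) on a shaft (top z 98) stands at x 40, y -50.
- pivot (a point): Lever's pivot, axis along fixture y, at fixture x 0, y 45, z 82 mm, between two steel ears (43 mm over their outer faces, tops at z 91). The claw's pin sits on the lever 20 mm from this pivot, towards the lever's grip.
- keeper (a point): Nominal place of the upper edge of the slot's near wall, over which the claw hooks, mid-width: fixture x 86, y 45, z 74 mm. The true edge is shifted along fixture x by up to 6 mm either way, anew each time and not measured: feel or look. y, z are true. Keeper: steel block 40 mm wide on the sliding half, slot along y 9 mm wide in x, 14 deep; before it a flat land 20 mm long at z 74, behind it a wall 12 mm thick, top z 86.
- lever (a joint): Red lever's angle (rad). 0 = fully home: level, pointing to fixture -x, on a black rubber rest 78 mm from the pivot. Grows as it swings up (1.57 upright) to its open stop 2.0. Stiff hinge (0.06 N m): stays where left. With the claw hooked it resists, by about 3 to 10 N at lever_grip, till dead centre at about 0.16, then the springs pull it home.
- claw (a joint): Angle of the claw to the lever (rad). Its pitch above level, pointing to fixture +x, is claw minus lever; at the start about 1.05 to 1.45. Stiff hinge (0.06 N m): the claw stays where left and, while slack, rides up with the lever as that is shut. So draw the lip back against the slot's wall by the tab (some 8 to 13 N) before letting go. Hooked, the pitch is about -0.1 to -0.35.
- jaw (a joint): How far the sliding half is drawn towards the fixed half (m): 0 at the start, about 0.005 to 0.017 when latched. Its springs push back with 4.5 N per mm.
- tab (a point): Point in the yellow thumb tab on the claw, 10 mm below the tab's top and 26 above the steel strip under it (20 mm wide, 4 thick). Tab: 10 mm thick (fixture y), 20 long, 38 tall. In the claw's frame (origin on its pin, x along the strip, z up, y as the fixture's) this point is at x 81, z 28 mm. To be pinched along y; the claw can turn in the fingers.
- claw_tip (a point): Middle of the lower edge of the claw's down-turned lip: 4 mm thick, 20 wide, 9 mm below the strip's underside; in the claw's frame (see tab) at x 97, z -11 mm. On the land it is at fixture z 74 mm; in the slot at about 61 to 69.
- lever_grip (a point): Middle of the grip face of the red lever, 70 mm from the pivot: the face that looks up when shut and to fixture +x when upright. The grip is a plate 30 mm wide (fixture y), 6 thick, from 32 to 88 mm from the pivot.
- gear: Loose dark gear lying on the bench, radius 36, 22 mm thick with a hub to 52 mm; origin under its centre. Bystander.
- bearing: Loose steel bearing ring on the bench, outer radius 31, height 16 mm; origin under its centre. Bystander.
- can: White can standing on the bench, radius 30, height 150 mm; origin under its centre. Bystander.

How it is judged:
On the way, in this order (a step that is already met when the one before it is completed fails the run):
1. the claw's lip is down in the keeper's slot while the lever is still open (z of claw_tip in the frame of fixture below 0.072 m and x of claw_tip in the frame of fixture above 0.073 m and value of joint lever above 0.5 rad), for 0.2 s.
2. the lever is down over centre and the sliding half is drawn in (value of joint lever below 0.06 rad and value of joint jaw above 0.003 m), for 0.2 s.
At the end, for the whole second after the job is handed in: The lever is shut to within 0.06 rad of home, the claw's lip is down in the keeper's slot (its lower edge more than 2 mm below the keeper's top), the sliding half is drawn in by more than 3 mm and stays so with the robot clear of everything (all of step 2 and z of claw_tip in the frame of fixture below 0.072 m and x of claw_tip in the frame of fixture above 0.073 m); the robot touches nothing.
It fails at once if the claw is pressed on the keeper's flat land with more than 20 N (contact force between claw and jaw_c0 above 20 N).
It fails at once if the claw is pushed on the keeper's back wall with more than 15 N (contact force between claw and jaw_c2 above 15 N).
It fails at once if the lever is rammed on its rest with more than 50 N (contact force between lever and fixture_c0 above 50 N).
It fails at once if a loose part on the bench is moved by more than 20 mm (distance of any of gear, bearing, can from where it was at the start of the episode above 0.02 m).
It also fails if it takes over 72 s, if anything falls off the work surface, if the arm or the gripper's body presses on something with over 40 N, if the wrist force passes 120 N, or if a joint passes its speed limit or range.

ROBOT

A 7-joint arm with a two-finger parallel gripper is mounted at the origin on the work surface. World frame = base frame: x ahead of the robot, y to its left, z up, the work surface at z = 0. Lengths are in m, angles in rad, forces in N, time in s.
With the tool pointing down it reaches from about 0.425 to 0.925 m from the base axis. Payload 6.8 kg.
Tool frame: the origin (TCP) lies between the finger pads; the fingertips stand 22 mm ahead of it and the grasp point (between the pads) lies 3 mm ahead of it; z points along the fingers, y is the direction in which the jaws open and shut (so a half turn about z gives the same grasp; the last joint's range is limited). The gripper opens to 85 mm and grips with 20 to 120 N. Pads are 22 mm wide; open, the fingers measure 114 mm over their backs; the gripper's body (76 mm by 85 mm) begins 54 mm behind the grasp point. The pads swing forward as they close: fully open they stand 13 mm farther back than shut.
Start: joints at [-1.262, 0.477, 0.022, 1.555, -0.011, 1.109, -0.083], TCP at [0.273, 0.617, 0.227] pointing down, gripper open.
Joint ranges: [-2.96, 2.96], [-0.34, 2.1], [-1.41, 1.46], [0.24, 2.44], [-1.37, 4.51], [0.17, 1.92], [-2.96, 2.96]. Speed limits (rad/s): [2.39, 2.39, 3.14, 3.14, 3.14, 3.14, 3.14].

INTERFACE

Orientations are given as a unit quaternion [w, x, y, z].
In Python, from station import bot gives the robot as it stands. The module is installed in compiled form; this text tells all that it offers.
- The arm moves only by the tool drive_tool, never from a script. Its argument "series" is one flat list of numbers, 7 for each row, row after row: the opening, from -1 (shut) to 1 (fully open), then the shift along the tool's x, y, z in mm, then the turn, a rotation vector about the tool's x, y, z in rad. In form: [jaw, x, y, z, wx, wy, wz, jaw, x, y, z, wx, wy, wz, ...]. A call has 1 to 12 rows; each row shifts and turns the commanded pose from where the row before left it, along the tool's axes as they then stand; what a row does not reach is not made up. A row lasts 1/8 s, in which the tool goes at most 62.5 mm and 10.7 degrees, less where a joint would pass 70% of its speed; a pose out of reach is approached as far as the arm can. A call with a gripper value outside its range is refused whole. The fingers move at their own pace and stop on an object; "force" is the grip in N (left out, the last holds). Time passes only in rows, so rows that do not move let the fingers close. It gives the time, the measured TCP pose, the force and the opening at its end, in the units of the state.
- bot.get_obs(): the state, without advancing time (a new reading comes with each control period).
- bot.read_camera(name): name is "side" or "top"; returns a dict with "pixels" (480x640x3 uint8, blue, green, red), "camera_matrix" (3x3 intrinsics, pixels), "distortion" ([k1, k2, p1, p2, k3] as OpenCV has them; the pictures are not rectified), "rvec" (rotation vector, rad) and "tvec" (3), from world to camera coordinates, as OpenCV has them. Camera axes: x right, y down, z forward; pixel columns grow to the right and rows downward; lengths in m; the calibration is good to about 2 mm. A picture is of the moment at which its call begins. There is no depth.
- bot.hand_in(): hands the job in, once; it reports no verdict.
The state is a dict: "t": time; "q": joint angles; "joint_vel": joint speeds; "joint_torque": joint torques, N m; "eef_pos": TCP position; "tool_rot": TCP orientation; "contact_force": force on the tool from outside, world axes, zero at the start; "torque": the same for the moment, N m; "gripper_width": opening from 0.0 (shut) to 1.0 (fully open).
Only numpy, scipy, OpenCV 4.12 (cv2) and the standard library are available. Lean on these libraries where they do the work, as an engineer would, in place of code of your own. Each camera call takes 0.05 s, during which the arm holds its last target. There are 200 camera calls.

## Working session

There is one attempt and no reset: what is moved stays moved. The work goes in short steps, Python scripts to look and compute and a tool call to move; the robot and the scene stay as the last step left them, time stands still between calls to the robot, and variables do not carry over. Pictures are saved under pics/ and viewed, about 8 in all and at most 12, crops included, and the job is handed in when it is done.

Besides the shell and the picture viewer there is one more tool, called by a JSON object that holds its "api" and its "payload". drive_tool: Moves the arm, as the interface text tells. Its arguments: {"type":"object","properties":{"series":{"type":"array"},"force":{"type":"number"}},"required":["series"]}

```bash
mkdir -p pics; cat > h.py <<'E'
import numpy as np,cv2
from station import bot
from scipy.spatial.transform import Rotation as R
def cam(n):
    c=bot.read_camera(n); c={k:np.array(v) for k,v in c.items()}
    c['R']=cv2.Rodrigues(c['rvec'].astype(float))[0]; c['t']=c['tvec'].astype(float).reshape(3); c['o']=-c['R'].T@c['t']; return c
def ray(c,uv):
    p=cv2.undistortPoints(np.array(uv,float).reshape(-1,1,2),c['camera_matrix'],c['distortion']).reshape(-1,2)
    d=np.c_[p,np.ones(len(p))]@c['R']; return d/np.linalg.norm(d,axis=1)[:,None]
def plane(c,uv,z):
    d=ray(c,uv); return c['o']+d*((z-c['o'][2])/d[:,2])[:,None]
def proj(c,P):
    return cv2.projectPoints(np.array(P,float).reshape(-1,1,3),c['rvec'].astype(float),c['t'],c['camera_matrix'],c['distortion'])[0].reshape(-1,2)
def tri(cs,uvs):
    A=0;b=0
    for c,uv in zip(cs,uvs):
        d=ray(c,uv)[0];M=np.eye(3)-np.outer(d,d);A=A+M;b=b+M@c['o']
    return np.linalg.solve(A,b)
E
python3 - <<'E'
from h import *
for n in('side','top'):
    c=cam(n);cv2.imwrite(f'pics/{n}0.png',c['pixels']);print(n,c['o'],c['camera_matrix'][0,0])
o=bot.get_obs();print({k:np.round(v,3) for k,v in o.items()})
E
```

```text
side [ 0.14581051 -0.91794185  0.79707209] 567.6354963662147
top [4.31435197e-01 8.26194483e-04 1.38302416e+00] 612.0824008932481
{'t': np.float64(0.1), 'q': array([-1.262,  0.478,  0.022,  1.556, -0.011,  1.109, -0.083]), 'joint_vel': array([ 0.001, -0.003, -0.   , -0.003, -0.   , -0.001, -0.   ]), 'joint_torque': array([ 4.0000e-03, -5.9776e+01,  1.6140e+00, -2.8195e+01,  1.3000e-02,
        5.0000e-03, -0.0000e+00]), 'eef_pos': array([0.273, 0.617, 0.226]), 'tool_rot': array([-0.   ,  0.207,  0.978, -0.001]), 'contact_force': array([-1.275, -0.061, -0.292]), 'torque': array([0.033, 0.055, 0.02 ]), 'gripper_width': np.float64(0.999)}
```

View pics/top0.png

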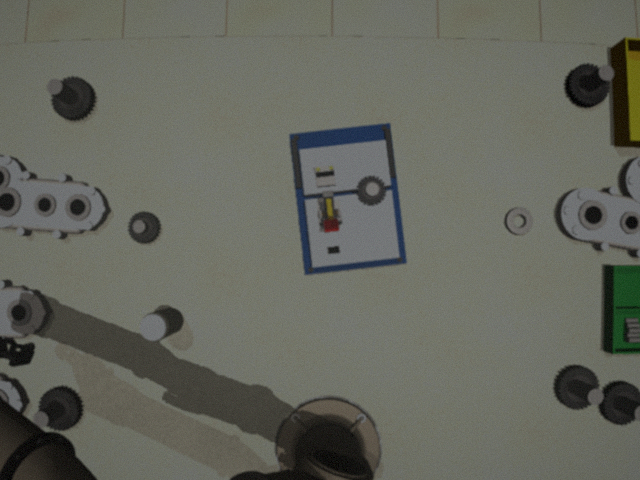

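View pics/side0.png

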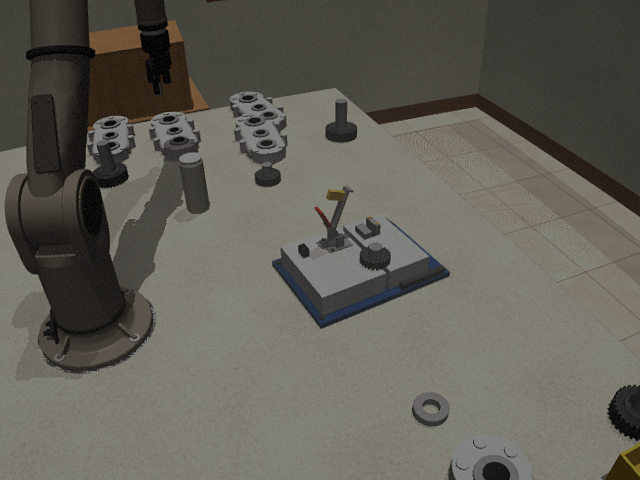

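The top view shows the fixture at px (348,198), its +x pointing up the image. The keeper is at (325,175), the yellow tab at (329,205), the red lever at (331,225) and the bearing at (518,220). The side view shows the claw up at (345,190) and the keeper at (368,228).

```bash
cat > m.py <<'E'
from h import *
c=cam('top');s=cam('side')
im=np.mean([cam('top')['pixels'].astype(float) for _ in range(4)],0).astype(np.uint8)
hsv=cv2.cvtColor(im,cv2.COLOR_BGR2HSV)
m=cv2.inRange(hsv,(100,120,40),(130,255,255));m[:,:270]=0;m[:,430:]=0;m[:100]=0;m[300:]=0
cn=np.concatenate(cv2.findContours(m,cv2.RETR_EXTERNAL,cv2.CHAIN_APPROX_NONE)[0])
P=plane(c,cn.reshape(-1,2),.012)
r=cv2.minAreaRect((P[:,:2]*1000).astype(np.float32));print('plate rect',r)
print(np.round(cv2.boxPoints(r)))
def blob(c,lo,hi,x0,x1,y0,y1):
    h=cv2.cvtColor(c['pixels'],cv2.COLOR_BGR2HSV);m=cv2.inRange(h,lo,hi)
    k=np.zeros_like(m);k[y0:y1,x0:x1]=255;m&=k;v,u=np.nonzero(m);return u.mean(),v.mean(),len(u),u.min(),u.max(),v.min(),v.max()
for n,cc,b in(('top',c,(290,400,130,270)),('side',s,(280,400,160,260))):
    print(n,'yel',blob(cc,(18,100,60),(35,255,255),*b),'red',blob(cc,(0,120,50),(8,255,255),*b))
a=cv2.resize(im[155:265,285:415],None,fx=4.6,fy=4.6,interpolation=cv2.INTER_CUBIC)
b=cv2.resize(s['pixels'][170:290,280:410],None,fx=4.6,fy=4.6,interpolation=cv2.INTER_CUBIC)
cv2.imwrite('pics/crop1.png',cv2.resize(np.vstack([a,b])*1,None,fx=.56,fy=.56) if 0 else cv2.convertScaleAbs(cv2.resize(np.hstack([a,np.pad(b,((0,0),(0,0),(0,0)))[:a.shape[0]]]),(800,338)),alpha=1.5))
E
python3 m.py
```

```text
plate rect ((571.9417724609375, -40.29765319824219), (314.4618835449219, 225.12205505371094), 6.830776214599609)
[[ 402.   53.]
 [ 429. -171.]
 [ 741. -133.]
 [ 715.   90.]]
top yel (np.float64(328.8203125), np.float64(204.984375), 128, np.int64(317), np.int64(333), np.int64(167), np.int64(218)) red (np.float64(330.6388888888889), np.float64(225.21296296296296), 108, np.int64(324), np.int64(337), np.int64(219), np.int64(231))
side yel (np.float64(336.72189349112426), np.float64(195.5207100591716), 169, np.int64(326), np.int64(377), np.int64(190), np.int64(223)) red (np.float64(321.8333333333333), np.float64(214.26190476190476), 42, np.int64(315), np.int64(331), np.int64(207), np.int64(226))
```

View pics/crop1.png

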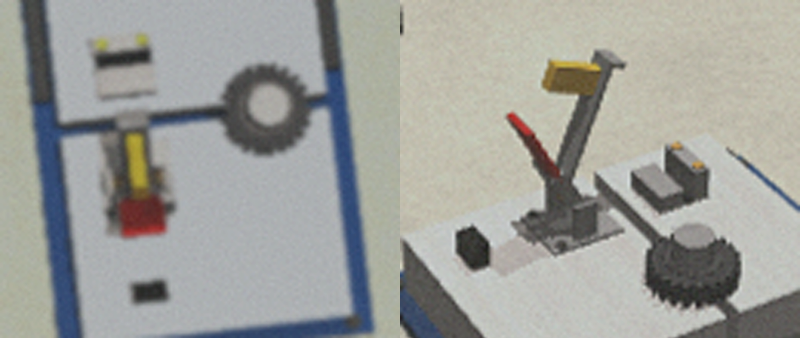

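```bash
cat > prof.py <<'E'
from h import *
th=np.deg2rad(6.83);ex=np.array([np.cos(th),np.sin(th),0]);ey=np.array([-ex[1],ex[0],0]);C=np.array([.5719,-.0403,0])
cs=[cam('top') for _ in range(6)];c=cs[0]
g=np.mean([cv2.cvtColor(k['pixels'],cv2.COLOR_BGR2GRAY).astype(np.float32) for k in cs],0).astype(np.float32)
def prof(a,b,z,along='x'):
    # a: coordinate range along, b: transverse samples (mm from plate centre)
    X,Y=np.meshgrid(a,b) ; 
    if along=='y':X,Y=Y,X
    P=C+(X[...,None]*ex+Y[...,None]*ey)/1000+[0,0,z]
    uv=proj(c,P).astype(np.float32).reshape(X.shape+(2,))
    return cv2.remap(g,uv[...,0],uv[...,1],cv2.INTER_LINEAR)
def edges(p,a,n=4):
    d=np.gradient(cv2.GaussianBlur(p.reshape(1,-1),(0,0),1.5).ravel(),a);i=[k for k in range(1,len(d)-1) if abs(d[k])>=abs(d[k-1]) and abs(d[k])>abs(d[k+1])]
    i=sorted(sorted(i,key=lambda k:-abs(d[k]))[:n]);return [(round(float(a[k]),1),round(float(d[k]),1)) for k in i]
E
cat > p1.py <<'E'
from prof import *
a=np.arange(-170,171,.5)
for b in(-85,0,10):print('x z60 y',b,edges(prof(a,np.arange(b-4,b+5,2),.06).mean(0),a,6))
a=np.arange(-130,131,.5)
for b in(-110,-100,-90):print('y z60 x',b,edges(prof(a,np.arange(b-4,b+5,2),.06,'y').mean(0),a,5))
a=np.arange(40,140,.5)
for b in(36,40,44,48,52,56):print('keeper z74 y',b,edges(prof(a,np.arange(b-2,b+3,1),.074).mean(0),a,5))
a=np.arange(0,90,.5)
for b in(70,75,80):print('keeper y z74, x',b,edges(prof(a,np.arange(b-1,b+2,1),.074,'y').mean(0),a,5))
E
python3 p1.py
```

```text
x z60 y -85 [(-160.0, -10.5), (-145.5, 12.6), (3.0, -9.9), (12.5, 12.6), (114.0, -12.3), (149.5, 11.0)]
x z60 y 0 [(-159.0, -10.8), (-146.0, 13.3), (3.0, -13.0), (13.0, 14.3), (113.0, -12.0), (149.0, 11.5)]
x z60 y 10 [(-159.0, -11.0), (-145.5, 12.7), (3.0, -12.4), (12.5, 13.7), (113.5, -13.2), (149.5, 11.2)]
y z60 x -110 [(-108.5, -12.4), (-95.0, 11.9), (33.5, -13.7), (57.5, 12.0), (95.5, -12.7)]
y z60 x -100 [(-108.5, -11.4), (-95.5, 11.7), (95.5, -14.0), (101.5, 1.6), (113.0, 11.3)]
y z60 x -90 [(-108.5, -12.6), (-95.0, 11.2), (95.5, -13.2), (101.0, 1.9), (112.5, 11.7)]
keeper z74 y 36 [(46.0, -13.9), (56.5, 13.9), (70.0, 2.0), (111.0, -11.7), (120.5, 0.7)]
keeper z74 y 40 [(46.0, -13.5), (57.0, 14.0), (86.5, 0.8), (90.0, -0.7), (110.5, -12.5)]
keeper z74 y 44 [(46.5, -13.4), (56.5, 14.2), (70.5, 1.0), (110.5, -12.9), (117.5, 1.3)]
keeper z74 y 48 [(46.0, -13.6), (56.0, 15.2), (69.5, 0.9), (111.0, -13.0), (119.0, 0.7)]
keeper z74 y 52 [(46.5, -13.8), (56.5, 14.8), (69.5, 1.1), (111.0, -12.7), (138.0, -1.1)]
keeper z74 y 56 [(46.5, -13.3), (56.5, 12.7), (65.0, 2.0), (96.5, -0.9), (111.5, -12.2)]
keeper y z74, x 70 [(13.0, -0.8), (28.5, -1.1), (39.5, 0.8), (46.0, 0.8), (59.0, 0.9)]
keeper y z74, x 75 [(17.0, 1.0), (38.5, -0.7), (66.5, 0.7), (75.5, -1.0), (88.5, 0.8)]
keeper y z74, x 80 [(5.5, -0.7), (7.5, 0.9), (10.0, -1.0), (33.5, 0.6), (40.0, -0.8)]
```

```bash
cat >> h.py <<'E'
th=np.deg2rad(6.83);ex=np.array([np.cos(th),np.sin(th),0]);ey=np.array([-ex[1],ex[0],0]);O=np.array([.5719,-.0403,0])-.0353*ex
F=np.array([ex,ey,[0,0,1]])
def fx(P): return (np.atleast_2d(P)-O)@F.T*1000
def wd(p): return O+np.atleast_2d(p)/1000@F
def yplane(c,uv,y):
    d=ray(c,uv);k=(y/1000-(c['o']-O)@ey)/(d@ey);return fx(c['o']+d*k[:,None])
def mask(c,col,box):
    h=cv2.cvtColor(c['pixels'],cv2.COLOR_BGR2HSV)
    m=cv2.inRange(h,*{'y':((18,100,60),(35,255,255)),'r':((0,120,50),(8,255,255))}[col]);k=np.zeros_like(m);x0,x1,y0,y1=box;k[y0:y1,x0:x1]=1;m*=k;v,u=np.nonzero(m);return np.c_[u,v].astype(float)
def tabpos(tb,sb):
    c,s=cam('top'),cam('side');a=mask(c,'y',tb);b=mask(s,'y',sb);return fx(tri([c,s],[a.mean(0),b.mean(0)])),c,s,a,b
def fk(th,p):
    pin=np.array([-20*np.cos(th),82+20*np.sin(th)]);r=np.array([[np.cos(p),-np.sin(p)],[np.sin(p),np.cos(p)]])
    return dict(pin=pin,tab=pin+r@[81,28],tip=pin+r@[97,-11],tabc=pin+r@[81,20])
def ik(tab):
    # tab point (x,z) -> lever, pitch
    from scipy.optimize import fsolve
    return fsolve(lambda q:fk(*q)['tab']-tab,[1.2,.3])
E
cat > p2.py <<'E'
from h import *
t,c,s,a,b=tabpos((310,345,190,222),(300,365,170,212))
print('tab centroid fx',t)
ru=mask(s,'r',(300,350,195,235));print('side red ends (y=45):')
i=ru[:,1].argsort();print(ru[i[:4]],ru[i[-4:]],yplane(s,[ru[i[:4]].mean(0),ru[i[-4:]].mean(0)],45))
print('crop pts strip/lip @y45',yplane(s,[(280+(x-400)/3.077,170+y/3.077) for x,y in((612,58),(575,165),(510,115),(556,172),(598,80))],45))
rt=mask(c,'r',(310,345,210,240));i=rt[:,1].argsort();
for z in(.15,.165):print('top red far end z',z,fx(plane(c,[rt[i[-8:]].mean(0)],z)))
uv=proj(c,wd([[81.3,45,74],[61.3,45,74],[0,45,91],[40,-50,98]]));print(uv)
print(yplane(s,[(280+(x-400)/3.077,170+y/3.077) for x,y in((668,148),(650,195),(632,180),(668,183))],25))
E
python3 p2.py
```

```text
tab centroid fx [[  0.9222909   46.21927391 179.74476848]]
side red ends (y=45):
[[315. 207.]
 [316. 207.]
 [317. 207.]
 [315. 208.]] [[330. 225.]
 [331. 225.]
 [329. 226.]
 [331. 226.]] [[-48.89503834  45.         165.31228221]
 [-15.70361541  45.         108.22099852]]
crop pts strip/lip @y45 [[ 29.72686366  45.         185.05480896]
 [  0.48867291  45.         107.41686987]
 [-48.90594896  45.         165.01362714]
 [-14.62945187  45.         106.81178491]
 [ 18.80159924  45.         171.01171473]]
top red far end z 0.15 [[-39.95631485  49.77076535 150.        ]]
top red far end z 0.165 [[-40.67796465  49.86526703 165.        ]]
[[325.06226221 175.9948348 ]
 [326.10915754 185.18461589]
 [329.33681977 212.85112403]
 [371.9487381  188.76243652]]
[[ 63.88913313  25.         111.7130571 ]
 [ 49.93450018  25.          76.36428528]
 [ 34.7473743   25.          94.72088976]
 [ 64.80923336  25.          81.45341961]]
```

{"api": "drive_tool", "payload": {"series": [0,-20,-19,-30,0,0,0,0,-40,-38,-30,0,0,0,0,-40,-38,0,0,0,0,0,-40,-38,0,0,0,0,0,-40,-38,0,0,0,0,0,-40,-38,0,0,0,0,0,-40,-38,0,0,0,0,0,-40,-38,0,0,0,0,0,-40,-38,0,0,0,0,0,-40,-38,0,0,0,0,0,-40,-38,0,0,0,0,0,-40,-38,0,0,0,0], "force": 40}}

```text
t: 2.3
eef_pos: [0.5174, 0.0301, 0.2874]
tool_rot: [0.0, 0.207, 0.978, 0.0]
contact_force: [0.7, 0.6, 0.2]
gripper_width: 0.501
```

{"api": "drive_tool", "payload": {"series": [0,-20,-19,0,0,0,-0.15,0,0,0,0,0,0,-0.15,0,0,0,0,0,0,-0.15,0,0,0,0,0,0,-0.086,0,0,0,0,0,0,0]}}

```text
t: 2.92
eef_pos: [0.5274, 0.0061, 0.2871]
tool_rot: [0.0, -0.059, 0.998, 0.0]
contact_force: [0.7, -0.0, 0.2]
gripper_width: 0.502
```

```bash
cat > st.py <<'E'
from h import *
def st():
    o=bot.get_obs();q=o['tool_rot'];r=R.from_quat([q[1],q[2],q[3],q[0]]).as_matrix()
    T=F@r;p=fx(o['eef_pos'])[0];g=p+3*T[:,2]
    print('t',round(float(o['t']),2),'tcp_fx',p.round(1),'grasp_fx',g.round(1),'F_fx',(F@o['contact_force']).round(1),'w',round(float(o['gripper_width']),3))
    print('axes',T.round(3).tolist());return g
if __name__=='__main__':st()
E
python3 st.py
```

```text
t 2.92 tcp_fx [ -3.3  51.4 287.1] grasp_fx [ -3.3  51.4 284.1] F_fx [ 0.7 -0.1  0.2] w 0.502
axes [[-1.0, 0.001, 0.0], [0.001, 1.0, 0.0], [-0.0, 0.0, -1.0]]
```

{"api": "drive_tool", "payload": {"series": [0,0,-3,10,0,0,0,0,0,-3,20,0,0,0,0,0,0,20,0,0,0,0,0,0,20,0,0,0,0,0,0,15,0,0,0,0,0,0,10,0,0,0,0,0,0,4,0,0,0,0,0,0,0,0,0,0]}}

```text
t: 3.92
eef_pos: [0.5283, 0.0002, 0.188]
tool_rot: [0.0, -0.059, 0.998, 0.0]
contact_force: [0.2, -0.5, 0.4]
gripper_width: 0.502
```

```bash
python3 - <<'E'
from st import *
st()
c=cam('top');s=cam('side')
f=lambda i,x,y:cv2.resize(i[y:y+90,x:x+100],None,fx=4,fy=4,interpolation=cv2.INTER_CUBIC)
cv2.imwrite('pics/a.png',cv2.convertScaleAbs(np.hstack([f(c['pixels'],280,160),f(s['pixels'],290,150)]),alpha=1.6))
E
```

```text
t 3.92 tcp_fx [ -3.2  45.4 188. ] grasp_fx [ -3.2  45.4 185. ] F_fx [ 0.2 -0.5  0.4] w 0.502
axes [[-1.0, 0.0, 0.0], [0.0, 1.0, 0.0], [-0.0, 0.0, -1.0]]
```

View pics/a.png

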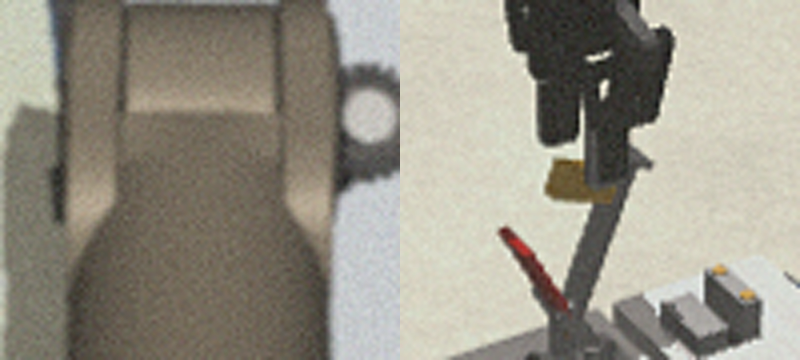

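The side view shows the fingers straddling the tab, at about (600,180) in the crop, and clear of the lever. I'll close.

{"api": "drive_tool", "payload": {"series": [-1,0,0,0,0,0,0,-1,0,0,0,0,0,0,-1,0,0,0,0,0,0,-1,0,0,0,0,0,0,-1,0,0,0,0,0,0,-1,0,0,0,0,0,0], "force": 30}}

```text
t: 4.78
eef_pos: [0.5285, 0.0005, 0.1883]
tool_rot: [0.0, -0.06, 0.998, 0.0]
contact_force: [-0.8, 2.2, 5.0]
gripper_width: 0.099
```

```bash
python3 - <<'E'
from st import *
g=st()
for th in(1.02,1.08,1.14):
  for p in (1.1,1.2,1.3):print(th,p,fk(th,p)['tab'].round(1))
E
```

```text
t 4.78 tcp_fx [ -2.9  45.6 188.3] grasp_fx [ -2.9  45.6 185.3] F_fx [-0.5  2.3  5. ] w 0.099
axes [[-1.0, -0.0, 0.001], [-0.0, 1.0, 0.0], [-0.001, 0.0, -1.0]]
1.02 1.1 [  1.3 183.9]
1.02 1.2 [ -7.2 184.7]
1.02 1.3 [-15.8 184.6]
1.08 1.1 [  2.4 184.5]
1.08 1.2 [ -6.2 185.3]
1.08 1.3 [-14.7 185.2]
1.14 1.1 [  3.4 185.1]
1.14 1.2 [ -5.1 185.8]
1.14 1.3 [-13.7 185.7]
```

```bash
python3 - <<'E'
from h import *
r=85.9;al=1.495-np.r_[0,np.cumsum([.05]+[.1]*10+[.05])]
P=np.c_[r*np.cos(al),r*np.sin(al)];D=-np.diff(P,axis=0)
print(D.round(1).tolist(),P[-1]+[-9.4,99.6])
E
```

```text
[[-4.3, 0.4], [-8.5, 1.5], [-8.3, 2.3], [-8.0, 3.2], [-7.6, 3.9], [-7.2, 4.7], [-6.7, 5.4], [-6.1, 6.0], [-5.5, 6.6], [-4.8, 7.1], [-4.1, 7.6], [-1.8, 3.9]] [ 69.88540488 132.65502342]
```

{"api": "drive_tool", "payload": {"series": [-1,-4.3,0,0.4,0,0,0,-1,-8.5,0,1.5,0,0,0,-1,-8.3,0,2.3,0,0,0,-1,-8,0,3.2,0,0,0,-1,-7.6,0,3.9,0,0,0,-1,-7.2,0,4.7,0,0,0,-1,-6.7,0,5.4,0,0,0,-1,-6.1,0,6,0,0,0,-1,-5.5,0,6.6,0,0,0,-1,-4.8,0,7.1,0,0,0,-1,-4.1,0,7.6,0,0,0,-1,-1.8,0,3.9,0,0,0]}}

```text
t: 6.28
eef_pos: [0.6021, 0.0094, 0.1357]
tool_rot: [0.001, -0.06, 0.998, 0.0]
contact_force: [3.5, 3.2, 3.4]
gripper_width: 0.099
```

```bash
python3 - <<'E'
from st import *
st()
c=cam('top');s=cam('side')
f=lambda i,x,y:cv2.resize(i[y:y+90,x:x+100],None,fx=4,fy=4,interpolation=cv2.INTER_CUBIC)
cv2.imwrite('pics/b.png',cv2.convertScaleAbs(np.hstack([f(c['pixels'],280,160),f(s['pixels'],300,160)]),alpha=1.6))
E
```

```text
t 6.28 tcp_fx [ 71.2  45.8 135.7] grasp_fx [ 71.2  45.8 132.7] F_fx [3.9 2.7 3.4] w 0.099
axes [[-1.0, -0.0, 0.003], [-0.0, 1.0, 0.0], [-0.003, 0.0, -1.0]]
```

View pics/b.png

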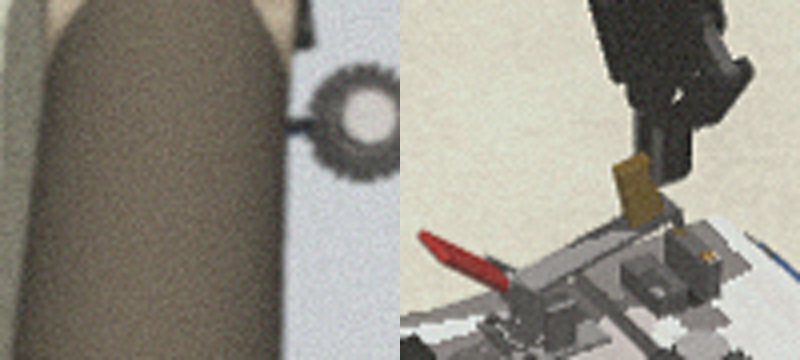

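```bash
cat > look.py <<'E'
from st import *
def lk(box=(345,375,190,220)):
    s=cam('side');ru=mask(s,'r',(290,345,195,250));d=ru@np.array([1,.5]);i=d.argsort()
    e=yplane(s,[ru[i[:6]].mean(0),ru.mean(0)],45);print('lever end/mid',e.round(1).tolist(),'ang',[round(float(np.arctan2(q[2]-82,-q[0])),2) for q in e])
    y=mask(s,'y',box);b=cv2.boxPoints(cv2.minAreaRect(y.astype(np.float32)));print('yel n',len(y),yplane(s,[y.mean(0)],45).round(1),'box',b.round(1).tolist());print(yplane(s,b,40).round(1).tolist())
    return s
if __name__=='__main__':
    st();lk()
E
python3 look.py
```

```text
t 6.38 tcp_fx [ 70.2  45.7 135.4] grasp_fx [ 70.2  45.7 132.4] F_fx [3.4 2.  4.6] w 0.09
axes [[-1.0, -0.0, 0.001], [-0.0, 1.0, 0.0], [-0.001, 0.0, -1.0]]
lever end/mid [[-73.3, 45.0, 143.8], [-50.5, 45.0, 120.6]] ang [0.7, 0.65]
yel n 118 [[ 55.9  45.  132. ]] box [[351.20001220703125, 202.39999389648438], [360.3999938964844, 197.8000030517578], [370.0, 217.0], [360.79998779296875, 221.60000610351562]]
[[32.6, 40.0, 153.5], [55.3, 40.0, 157.7], [81.3, 40.0, 99.9], [57.6, 40.0, 95.8]]
```

The lever has dropped to about 0.67 rad, and the pads have slipped to the front edge of the tab. I'll let go, lift and regrasp.

{"api": "drive_tool", "payload": {"series": [0,0,0,0,0,0,0,0,0,0,0,0,0,0,0,0,0,0,0,0,0,0,0,0,-10,0,0,0,0,0,0,-25,0,0,0,0,0,0,-30,0,0,0,0,0,0,-20,0,0,0,0,0,0,0,0,0,0]}}

```text
t: 7.42
eef_pos: [0.6017, 0.0088, 0.2225]
tool_rot: [0.002, -0.059, 0.998, 0.0]
contact_force: [0.4, -0.3, -0.4]
gripper_width: 0.502
```

```bash
python3 - <<'E'
from look import *
st();s=lk((330,380,170,225))
im=cv2.convertScaleAbs(cv2.resize(s['pixels'][165:255,295:405],None,fx=7,fy=6.6666,interpolation=cv2.INTER_CUBIC),alpha=1.6)
cv2.imwrite('pics/c.png',im)
E
```

```text
t 7.42 tcp_fx [ 70.7  45.2 222.5] grasp_fx [ 70.7  45.2 219.5] F_fx [ 0.3 -0.3 -0.4] w 0.502
axes [[-1.0, 0.0, 0.004], [0.0, 1.0, 0.0], [-0.004, 0.0, -1.0]]
lever end/mid [[-75.7, 45.0, 143.0], [-52.4, 45.0, 120.8]] ang [0.68, 0.64]
yel n 126 [[ 57.2  45.  130.4]] box [[349.79998779296875, 203.8000030517578], [359.79998779296875, 197.1999969482422], [377.5, 223.6999969482422], [367.5, 230.3000030517578]]
[[29.3, 40.0, 151.1], [53.7, 40.0, 159.9], [101.8, 40.0, 74.9], [75.9, 40.0, 66.0]]
```

View pics/c.png

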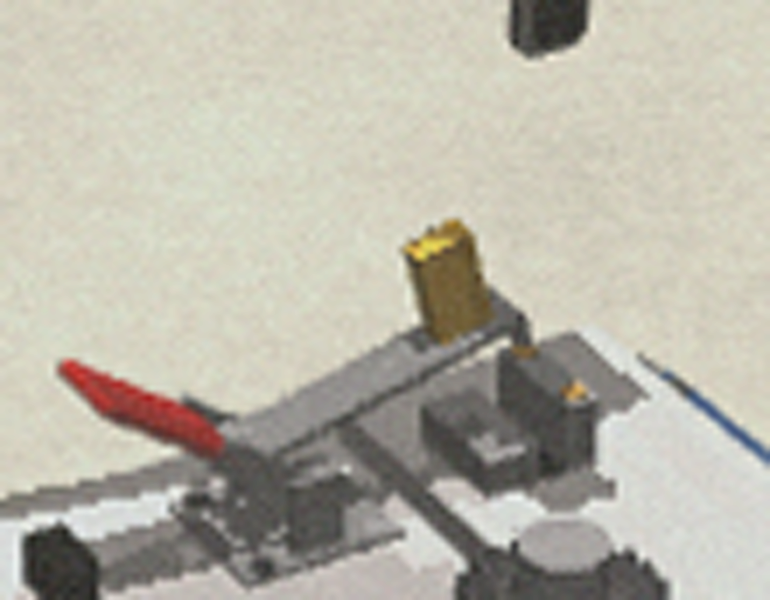

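```bash
python3 - <<'E'
from h import *
s=cam('side')
f=lambda pts,y:yplane(s,[(295+a/7,165+b/6.667) for a,b in pts],y).round(1)
t=f([(415,262),(430,340),(490,312),(470,232)],40);print('tab TL BL BR TR',t.tolist(),'left edge pitch',np.arctan2(-(t[0]-t[1])[0],(t[0]-t[1])[2]),np.arctan2(-(t[3]-t[2])[0],(t[3]-t[2])[2]))
e=f([(290,450),(490,340)],35);d=e[1]-e[0];print('strip',e.tolist(),np.arctan2(d[2],d[0]))
print('lip',f([(528,350)],55).tolist())
l=f([(90,395),(215,452)],30);d=l[0]-l[1];print('lever',l.tolist(),np.arctan2(d[2],-d[0]))
print('keeper land near edge corner, slot',f([(425,405),(490,470)],25).tolist())
for q in((.67,.25),(.6,.25),(.67,.3)):print(q,{k:v.round(1) for k,v in fk(*q).items()})
c=cam('top');y=mask(c,'y',(300,350,150,215));print(len(y),y.mean(0) if len(y) else 0)
E
```

```text
tab TL BL BR TR [[40.3, 40.0, 146.3], [46.2, 40.0, 114.4], [67.8, 40.0, 118.0], [59.8, 40.0, 151.3]] left edge pitch 0.1828862999784256 0.23577212438532708
strip [[-6.4, 35.0, 92.8], [64.9, 35.0, 111.0]] 0.2499225912045427
lip [[92.4, 55.0, 86.0]]
lever [[-75.8, 30.0, 141.4], [-35.0, 30.0, 105.4]] 0.722979353401491
keeper land near edge corner, slot [[35.4, 25.0, 101.7], [59.8, 25.0, 67.1]]
(0.67, 0.25) {'pin': array([-15.7,  94.4]), 'tab': array([ 55.9, 141.6]), 'tip': array([ 81. , 107.8]), 'tabc': array([ 57.9, 133.8])}
(0.6, 0.25) {'pin': array([-16.5,  93.3]), 'tab': array([ 55. , 140.5]), 'tip': array([ 80.2, 106.6]), 'tabc': array([ 57. , 132.7])}
(0.67, 0.3) {'pin': array([-15.7,  94.4]), 'tab': array([ 53.4, 145.1]), 'tip': array([ 80.2, 112.6]), 'tabc': array([ 55.8, 137.5])}
0 0
```

```bash
cat >> h.py <<'E'
def fromtip(x,z,g=(1.1,-.1)):
    from scipy.optimize import fsolve
    return fsolve(lambda q:fk(*q)['tip']-[x,z],g)
E
python3 - <<'E'
from h import *
print(fk(.67,.24)['tab'])
for x,z in((75,80),(77,80),(79,80),(75,74),(78,74),(85,74),(85.5,68),(83.5,64)):
    q=fromtip(x,z);print(x,z,q.round(3),fk(*q)['tab'].round(1))
E
```

```text
[ 56.34626911 140.87109578]
75 80 [0.026 0.086] [ 58.3 117.4]
77 80 [0.026 0.087] [ 58.3 117.4]
79 80 [0.446 0.004] [ 62.9 118.9]
75 74 [0.107 0.007] [ 60.9 112.7]
78 74 [ 0.417 -0.053] [ 64.1 113.8]
85 74 [ 1.095 -0.154] [ 75.2 115. ]
85.5 68 [ 1.245 -0.231] [ 78.9 109.6]
83.5 64 [ 1.217 -0.273] [ 78.6 105.9]h.py:39: RuntimeWarning: The iteration is not making good progress, as measured by the 
 improvement from the last ten iterations.
  return fsolve(lambda q:fk(*q)['tip']-[x,z],g)
h.py:39: RuntimeWarning: The iteration is not making good progress, as measured by the 
 improvement from the last five Jacobian evaluations.
  return fsolve(lambda q:fk(*q)['tip']-[x,z],g)
```

{"api": "drive_tool", "payload": {"series": [0,8,0,20,0,0,0,0,7.5,0,25,0,0,0,0,0,0,20,0,0,0,0,0,0,10,0,0,0,0,0,0,4.5,0,0,0,-0.4,0,0,0,0,0,0,-1,0,0,0,0,0,0,-1,0,0,0,0,0,0,-1,0,0,0,0,0,0,-1,0,0,0,0,0,0,-1,0,0,0,0,0,0], "force": 40}}

```text
t: 8.95
eef_pos: [0.5858, 0.0075, 0.1413]
tool_rot: [0.001, -0.06, 0.998, 0.0]
contact_force: [2.5, 3.2, 2.6]
gripper_width: 0.097
```

```bash
python3 look.py
```

```text
t 8.95 tcp_fx [ 54.8  45.8 141.3] grasp_fx [ 54.8  45.8 138.3] F_fx [2.9 2.8 2.6] w 0.097
axes [[-1.0, -0.0, 0.002], [-0.0, 1.0, 0.0], [-0.002, 0.0, -1.0]]
lever end/mid [[-74.9, 45.0, 143.1], [-52.0, 45.0, 120.3]] ang [0.68, 0.63]
yel n 84 [[ 56.4  45.  125. ]] box [[349.8999938964844, 202.8000030517578], [358.70001220703125, 197.6999969482422], [370.3999938964844, 217.6999969482422], [361.6000061035156, 222.89999389648438]]
[[29.4, 40.0, 153.5], [51.1, 40.0, 159.4], [82.5, 40.0, 97.5], [59.8, 40.0, 91.7]]
```

```bash
cat > gen.py <<'E'
from h import *
def gen(q0,qs,tilt0=0,rot=True,jaw=-1):
    """rows for moving rigidly-held tab from (lever,pitch) q0 through qs; tilt0: tool turn about y so far"""
    def pose(q):
        a=tilt0+((q0[1]-q[1]) if rot else 0);T=np.array([[-np.cos(a),-np.sin(a)],[np.sin(a),-np.cos(a)]]) # cols tool x,z in (fx x,z)
        return fk(*q)['tab']-3*T[:,1],T,a
    p,T,a=pose(q0);out=[]
    for q in qs:
        p2,T2,a2=pose(q);d=T.T@(p2-p);out+=[jaw,round(float(d[0]),1),0,round(float(d[1]),1),0,round(float(a2-a),3),0];p,T,a=p2,T2,a2
    print(out);print('tilt',a,'tip',fk(*qs[-1])['tip'].round(1))
def lin(a,b,n):return [tuple(np.array(a)+(np.array(b)-a)*k/n) for k in range(1,n+1)]
E
python3 -c "
from gen import *
A=(.67,.24);gen(A,lin(A,(1.08,.1),6)+lin((1.08,.1),(1.05,-.03),5))"
```

```text
[-1, -2.0, 0, 0.7, 0, 0.023, 0, -1, -2.1, 0, 0.7, 0, 0.023, 0, -1, -2.1, 0, 0.7, 0, 0.023, 0, -1, -2.2, 0, 0.8, 0, 0.023, 0, -1, -2.2, 0, 0.8, 0, 0.023, 0, -1, -2.2, 0, 0.9, 0, 0.023, 0, -1, -1.2, 0, 2.0, 0, 0.026, 0, -1, -1.2, 0, 2.0, 0, 0.026, 0, -1, -1.2, 0, 2.0, 0, 0.026, 0, -1, -1.2, 0, 2.0, 0, 0.026, 0, -1, -1.2, 0, 2.0, 0, 0.026, 0]
tilt 0.27 tip [86.7 85.4]
```

{"api": "drive_tool", "payload": {"series": [-1,-2.0,0,0.7,0,0.023,0,-1,-2.1,0,0.7,0,0.023,0,-1,-2.1,0,0.7,0,0.023,0,-1,-2.2,0,0.8,0,0.023,0,-1,-2.2,0,0.8,0,0.023,0,-1,-2.2,0,0.9,0,0.023,0,-1,-1.2,0,2.0,0,0.026,0,-1,-1.2,0,2.0,0,0.026,0,-1,-1.2,0,2.0,0,0.026,0,-1,-1.2,0,2.0,0,0.026,0,-1,-1.2,0,2.0,0,0.026,0,-1,0,0,0,0,0,0]}}

```text
t: 10.5
eef_pos: [0.6006, 0.0091, 0.1234]
tool_rot: [-0.135, -0.059, 0.989, -0.008]
contact_force: [-5.4, 2.3, -2.5]
gripper_width: 0.102
```

```bash
python3 - <<'E'
from look import *
st();s=lk((330,390,170,232))
cv2.imwrite('pics/d.png',cv2.convertScaleAbs(cv2.resize(s['pixels'][165:255,295:405],None,fx=7,fy=6.6666,interpolation=cv2.INTER_CUBIC),alpha=1.6))
E
```

```text
t 10.5 tcp_fx [ 69.7  45.7 123.4] grasp_fx [ 68.8  45.7 120.5] F_fx [-5.1  2.9 -2.5] w 0.102
axes [[-0.963, 0.0, -0.269], [-0.0, 1.0, 0.0], [0.269, 0.0, -0.963]]
lever end/mid [[-55.0, 45.0, 160.2], [-39.3, 45.0, 135.9]] ang [0.96, 0.94]
yel n 112 [[ 66.1  45.  110.1]] box [[352.20001220703125, 210.89999389648438], [362.20001220703125, 203.3000030517578], [377.0, 223.0], [366.8999938964844, 230.60000610351562]]
[[35.2, 40.0, 131.3], [60.2, 40.0, 142.3], [100.5, 40.0, 77.2], [74.3, 40.0, 65.9]]
```

View pics/d.png

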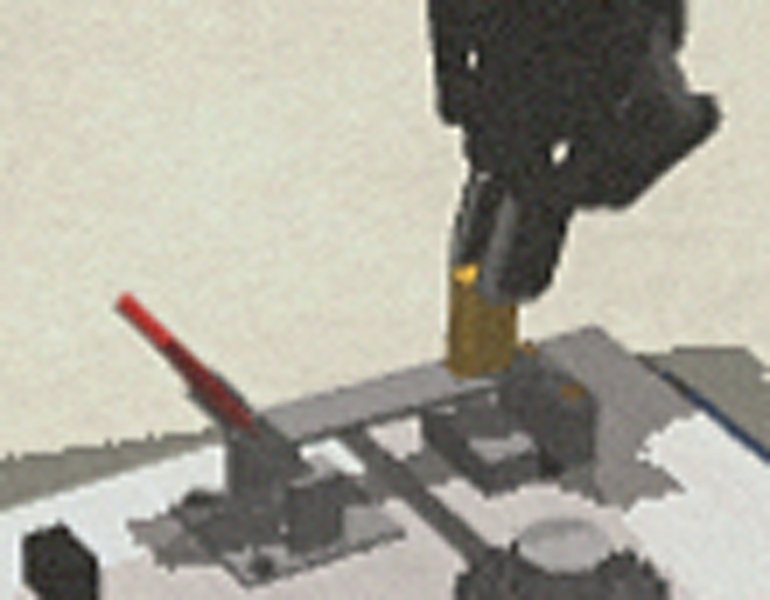

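```bash
python3 -c "
from gen import *
A=(.97,-.045);B=(1.12,-.09);C=(1.18,-.155);D=(1.22,-.21)
for q in (B,C,D):print(fk(*q)['tip'])
gen(A,lin(A,B,4)+lin(B,C,5),.27)
gen(C,lin(C,D,5),.38)"
```

```text
[86.90510214 80.32830951]
[86.52044091 74.64912378]
[85.7030249  69.80303678]
[-1, -1.0, 0, 0.3, 0, 0.011, 0, -1, -1.0, 0, 0.3, 0, 0.011, 0, -1, -1.1, 0, 0.3, 0, 0.011, 0, -1, -1.1, 0, 0.3, 0, 0.011, 0, -1, -0.8, 0, 0.8, 0, 0.013, 0, -1, -0.8, 0, 0.8, 0, 0.013, 0, -1, -0.8, 0, 0.8, 0, 0.013, 0, -1, -0.8, 0, 0.8, 0, 0.013, 0, -1, -0.8, 0, 0.8, 0, 0.013, 0]
tilt 0.38 tip [86.5 74.6]
[-1, -0.6, 0, 0.7, 0, 0.011, 0, -1, -0.6, 0, 0.7, 0, 0.011, 0, -1, -0.6, 0, 0.7, 0, 0.011, 0, -1, -0.6, 0, 0.7, 0, 0.011, 0, -1, -0.6, 0, 0.7, 0, 0.011, 0]
tilt 0.435 tip [85.7 69.8]
```

{"api": "drive_tool", "payload": {"series": [-1,-1.0,0,0.3,0,0.011,0,-1,-1.0,0,0.3,0,0.011,0,-1,-1.1,0,0.3,0,0.011,0,-1,-1.1,0,0.3,0,0.011,0,-1,-0.8,0,0.8,0,0.013,0,-1,-0.8,0,0.8,0,0.013,0,-1,0,0,0,0,0,0]}}

```text
t: 11.42
eef_pos: [0.6044, 0.0096, 0.1192]
tool_rot: [-0.17, -0.059, 0.984, -0.01]
contact_force: [-5.9, 2.3, -2.9]
gripper_width: 0.098
```

```bash
python3 - <<'E'
from look import *
st();s=lk((330,390,170,232))
E
```

```text
t 11.43 tcp_fx [ 73.5  45.7 119.2] grasp_fx [ 72.5  45.7 116.4] F_fx [-5.6  3.  -2.9] w 0.098
axes [[-0.942, 0.0, -0.336], [0.0, 1.0, 0.001], [0.336, 0.0, -0.942]]
lever end/mid [[-45.6, 45.0, 164.8], [-31.9, 45.0, 143.0]] ang [1.07, 1.09]
yel n 120 [[ 69.4  45.  106.9]] box [[353.79998779296875, 210.60000610351562], [364.0, 204.10000610351562], [376.5, 223.6999969482422], [366.20001220703125, 230.1999969482422]]
[[39.2, 40.0, 130.6], [64.7, 40.0, 138.8], [99.1, 40.0, 75.8], [72.4, 40.0, 67.5]]
```

```bash
python3 -c "
from gen import *
A=(1.1,-.11);C=(1.16,-.165);D=(1.2,-.22)
for q in (C,D):print(fk(*q)['tip'])
gen(A,lin(A,C,5),.342)
gen(C,lin(C,D,5),.397)"
```

```text
[85.88901424 73.55298416]
[85.01437164 68.73763634]
[-1, -0.7, 0, 0.6, 0, 0.011, 0, -1, -0.7, 0, 0.6, 0, 0.011, 0, -1, -0.7, 0, 0.6, 0, 0.011, 0, -1, -0.7, 0, 0.6, 0, 0.011, 0, -1, -0.7, 0, 0.6, 0, 0.011, 0]
tilt 0.397 tip [85.9 73.6]
[-1, -0.6, 0, 0.7, 0, 0.011, 0, -1, -0.6, 0, 0.7, 0, 0.011, 0, -1, -0.6, 0, 0.7, 0, 0.011, 0, -1, -0.6, 0, 0.7, 0, 0.011, 0, -1, -0.6, 0, 0.7, 0, 0.011, 0]
tilt 0.452 tip [85.  68.7]
```

{"api": "drive_tool", "payload": {"series": [-1,-0.7,0,0.7,0,0.011,0,-1,-0.7,0,0.7,0,0.011,0,-1,-0.7,0,0.7,0,0.011,0,-1,-0.7,0,0.7,0,0.011,0]}}

```text
t: 11.98
eef_pos: [0.606, 0.0098, 0.1159]
tool_rot: [-0.192, -0.058, 0.98, -0.011]
contact_force: [-6.9, 3.0, -1.4]
gripper_width: 0.099
```

{"api": "drive_tool", "payload": {"series": [-1,-0.7,0,0.7,0,0.011,0,-1,-0.6,0,0.7,0,0.011,0]}}

```text
t: 12.22
eef_pos: [0.6064, 0.0098, 0.1147]
tool_rot: [-0.203, -0.058, 0.977, -0.012]
contact_force: [-9.0, 2.9, 2.5]
gripper_width: 0.098
```

```bash
python3 - <<'E'
from look import *
st();s=lk((330,390,170,232))
E
```

```text
t 12.22 tcp_fx [ 75.5  45.6 114.7] grasp_fx [ 74.3  45.6 111.9] F_fx [-8.6  4.   2.5] w 0.098
axes [[-0.917, 0.001, -0.398], [0.0, 1.0, 0.001], [0.398, 0.001, -0.917]]
lever end/mid [[-40.9, 45.0, 167.8], [-26.2, 45.0, 142.2]] ang [1.13, 1.16]
yel n 118 [[ 70.7  45.  102.8]] box [[359.70001220703125, 222.8000030517578], [360.8999938964844, 206.60000610351562], [377.20001220703125, 207.8000030517578], [376.0, 224.0]]
[[54.9, 40.0, 93.5], [57.0, 40.0, 134.9], [99.2, 40.0, 118.1], [97.9, 40.0, 75.4]]
```

{"api": "drive_tool", "payload": {"series": [-1,-0.3,0,0.6,0,0.01,0,-1,0,0,0,0,0,0]}}

```text
t: 12.52
eef_pos: [0.6067, 0.0098, 0.1138]
tool_rot: [-0.208, -0.058, 0.976, -0.012]
contact_force: [-7.6, 2.5, 0.1]
gripper_width: 0.103
```

```bash
python3 st.py
```

```text
t 12.53 tcp_fx [ 75.8  45.7 113.8] grasp_fx [ 74.6  45.7 111.1] F_fx [-7.3  3.3  0.1] w 0.103
axes [[-0.914, 0.001, -0.407], [0.0, 1.0, 0.001], [0.407, 0.001, -0.914]]
```

{"api": "drive_tool", "payload": {"series": [-1,-0.3,0,0.7,0,0.011,0,-1,-0.3,0,0.7,0,0.011,0,-1,0,0,0,0,0,0]}}

```text
t: 12.9
eef_pos: [0.6072, 0.0099, 0.1123]
tool_rot: [-0.218, -0.058, 0.974, -0.013]
contact_force: [-7.2, 2.4, -0.4]
gripper_width: 0.096
```

```bash
python3 - <<'E'
from look import *
st();s=lk((330,390,170,232))
cv2.imwrite('pics/e.png',cv2.convertScaleAbs(cv2.resize(s['pixels'][175:250,310:405],None,fx=8,fy=8,interpolation=cv2.INTER_CUBIC),alpha=2.2))
E
```

```text
t 12.9 tcp_fx [ 76.3  45.7 112.3] grasp_fx [ 75.   45.7 109.6] F_fx [-6.9  3.3 -0.4] w 0.096
axes [[-0.905, 0.0, -0.426], [0.0, 1.0, 0.001], [0.426, 0.001, -0.905]]
lever end/mid [[-39.3, 45.0, 168.5], [-26.1, 45.0, 145.5]] ang [1.14, 1.18]
yel n 113 [[ 71.   45.  100.8]] box [[354.3999938964844, 214.3000030517578], [365.0, 206.60000610351562], [377.0, 223.0], [366.3999938964844, 230.8000030517578]]
[[40.9, 40.0, 120.5], [67.3, 40.0, 131.7], [100.5, 40.0, 77.2], [73.0, 40.0, 65.9]]
```

View pics/e.png

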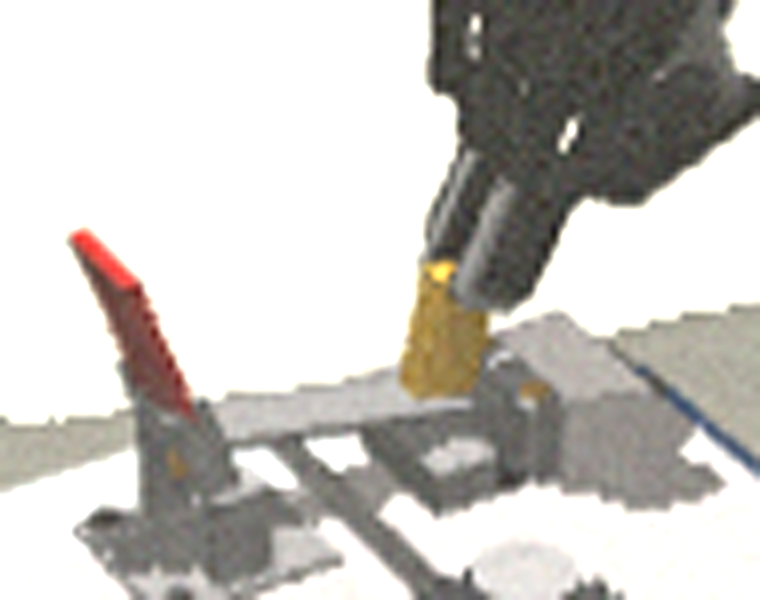

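The lip appears to be entering the slot: it is past the land in front of the wall, at crop (490,400). The contact forces are low, so I'll keep lowering.

{"api": "drive_tool", "payload": {"series": [-1,-0.3,0,0.7,0,0.011,0,-1,-0.3,0,0.7,0,0.011,0,-1,-0.3,0,0.7,0,0.011,0,-1,0,0,0,0,0,0]}}

```text
t: 13.45
eef_pos: [0.6079, 0.01, 0.11]
tool_rot: [-0.233, -0.058, 0.971, -0.014]
contact_force: [-5.4, 2.8, -0.9]
gripper_width: 0.098
```

{"api": "drive_tool", "payload": {"series": [-1,-0.3,0,0.7,0,0.011,0,-1,-0.3,0,0.7,0,0.011,0,-1,0,0,0,0,0,0]}}

```text
t: 13.82
eef_pos: [0.6083, 0.0101, 0.1085]
tool_rot: [-0.243, -0.058, 0.968, -0.014]
contact_force: [-4.1, 2.7, -1.4]
gripper_width: 0.1
```

```bash
python3 look.py
```

```text
t 13.82 tcp_fx [ 77.5  45.7 108.5] grasp_fx [ 76.   45.7 105.9] F_fx [-3.8  3.2 -1.4] w 0.1
axes [[-0.882, -0.0, -0.472], [-0.0, 1.0, 0.0], [0.472, 0.0, -0.882]]
lever end/mid [[-34.7, 45.0, 168.6], [-23.6, 45.0, 147.9]] ang [1.19, 1.23]
yel n 73 [[ 72.  45. 105.]] box [[361.0, 209.0], [370.0, 209.0], [370.0, 219.0], [361.0, 219.0]]
[[57.4, 40.0, 128.7], [80.6, 40.0, 121.1], [81.4, 40.0, 94.5], [58.0, 40.0, 102.6]]
```

{"api": "drive_tool", "payload": {"series": [-1,0.6,0,0.3,0,0,0,-1,0.6,0,0.3,0,0,0,-1,0.6,0,0.3,0,0,0,-1,0,0,0,0,0,0]}}

```text
t: 14.38
eef_pos: [0.6079, 0.01, 0.1093]
tool_rot: [-0.241, -0.058, 0.969, -0.014]
contact_force: [1.9, 5.3, -1.8]
gripper_width: 0.096
```

```bash
python3 st.py
```

```text
t 14.38 tcp_fx [ 77.   45.7 109.3] grasp_fx [ 75.6  45.7 106.7] F_fx [ 2.5  5.  -1.8] w 0.096
axes [[-0.884, -0.0, -0.468], [-0.0, 1.0, -0.0], [0.468, 0.0, -0.884]]
```

{"api": "drive_tool", "payload": {"series": [-1,0.6,0,0.4,0,0,0,-1,0.6,0,0.4,0,0,0,-1,0.6,0,0.4,0,0,0,-1,0,0,0,0,0,0]}}

```text
t: 14.88
eef_pos: [0.6067, 0.0098, 0.1095]
tool_rot: [-0.24, -0.058, 0.969, -0.014]
contact_force: [4.3, 3.8, -0.4]
gripper_width: 0.1
```

```bash
python3 look.py
```

```text
t 14.88 tcp_fx [ 75.8  45.6 109.5] grasp_fx [ 74.4  45.6 106.9] F_fx [ 4.7  3.3 -0.4] w 0.1
axes [[-0.885, -0.001, -0.466], [-0.001, 1.0, -0.0], [0.466, 0.0, -0.885]]
lever end/mid [[-40.9, 45.0, 167.8], [-27.8, 45.0, 145.0]] ang [1.13, 1.16]
yel n 69 [[ 70.3  45.  105.6]] box [[360.0, 219.0], [362.8999938964844, 207.5], [371.6000061035156, 209.60000610351562], [368.70001220703125, 221.1999969482422]]
[[55.4, 40.0, 103.5], [62.1, 40.0, 131.1], [84.8, 40.0, 118.0], [78.2, 40.0, 89.9]]
```

{"api": "drive_tool", "payload": {"series": [-1,0.6,0,0.4,0,0,0,-1,0.6,0,0.4,0,0,0,-1,0.6,0,0.4,0,0,0,-1,0,0,0,0,0,0]}}

```text
t: 15.42
eef_pos: [0.6048, 0.0096, 0.1093]
tool_rot: [-0.239, -0.058, 0.969, -0.014]
contact_force: [5.1, 4.5, -0.2]
gripper_width: 0.097
```

```bash
python3 look.py
```

```text
t 15.43 tcp_fx [ 73.9  45.7 109.3] grasp_fx [ 72.5  45.7 106.7] F_fx [ 5.6  3.9 -0.2] w 0.097
axes [[-0.885, -0.001, -0.466], [-0.001, 1.0, -0.0], [0.466, 0.0, -0.885]]
lever end/mid [[-48.7, 45.0, 164.2], [-34.6, 45.0, 142.1]] ang [1.04, 1.05]
yel n 68 [[ 68.6  45.  105.9]] box [[360.0, 209.0], [369.0, 209.0], [369.0, 219.0], [360.0, 219.0]]
[[54.9, 40.0, 129.6], [78.0, 40.0, 121.9], [78.8, 40.0, 95.4], [55.4, 40.0, 103.5]]
```

{"api": "drive_tool", "payload": {"series": [-1,0.6,0,0.4,0,0,0,-1,0.6,0,0.4,0,0,0,-1,0.6,0,0.4,0,0,0,-1,0,0,0,0,0,0]}}

```text
t: 15.98
eef_pos: [0.6037, 0.0095, 0.1094]
tool_rot: [-0.238, -0.058, 0.969, -0.014]
contact_force: [7.4, 5.1, 0.4]
gripper_width: 0.101
```

```bash
python3 look.py
```

```text
t 15.97 tcp_fx [ 72.8  45.7 109.4] grasp_fx [ 71.4  45.7 106.7] F_fx [7.9 4.2 0.4] w 0.101
axes [[-0.886, -0.001, -0.463], [-0.001, 1.0, -0.0], [0.463, -0.0, -0.886]]
lever end/mid [[-52.7, 45.0, 161.9], [-36.3, 45.0, 136.6]] ang [0.99, 0.98]
yel n 70 [[ 67.8  45.  106.1]] box [[359.0, 219.0], [359.0, 209.0], [370.0, 209.0], [370.0, 219.0]]
[[52.9, 40.0, 104.3], [52.3, 40.0, 130.4], [80.6, 40.0, 121.1], [81.4, 40.0, 94.5]]
```

{"api": "drive_tool", "payload": {"series": [-1,0.6,0,0.4,0,0,0,-1,0.6,0,0.4,0,0,0,-1,0.6,0,0.4,0,0,0,-1,0,0,0,0,0,0]}}

```text
t: 16.52
eef_pos: [0.6025, 0.0094, 0.1093]
tool_rot: [-0.237, -0.058, 0.97, -0.014]
contact_force: [9.4, 5.4, 0.5]
gripper_width: 0.098
```

```bash
python3 look.py
```

```text
t 16.52 tcp_fx [ 71.6  45.7 109.3] grasp_fx [ 70.2  45.7 106.7] F_fx [9.9 4.3 0.5] w 0.098
axes [[-0.887, -0.001, -0.461], [-0.001, 1.0, -0.001], [0.461, -0.0, -0.887]]
lever end/mid [[-56.7, 45.0, 157.5], [-40.1, 45.0, 134.2]] ang [0.93, 0.92]
yel n 69 [[ 66.7  45.  106.5]] box [[359.0, 219.0], [359.0, 209.0], [369.0, 209.0], [369.0, 219.0]]
[[52.9, 40.0, 104.3], [52.3, 40.0, 130.4], [78.0, 40.0, 121.9], [78.8, 40.0, 95.4]]
```

{"api": "drive_tool", "payload": {"series": [-1,0.6,0,0.4,0,0,0,-1,0.6,0,0.4,0,0,0,-1,0,0,0,0,0,0]}}

```text
t: 16.95
eef_pos: [0.6018, 0.0093, 0.1093]
tool_rot: [-0.236, -0.058, 0.97, -0.014]
contact_force: [12.4, 4.9, 0.6]
gripper_width: 0.1
```

```bash
python3 - <<'E'
from look import *
st();s=lk((330,390,170,232))
cv2.imwrite('pics/f.png',cv2.convertScaleAbs(cv2.resize(s['pixels'][175:250,310:405],None,fx=8,fy=8,interpolation=cv2.INTER_CUBIC),alpha=2.0))
E
```

```text
t 16.95 tcp_fx [ 70.9  45.7 109.3] grasp_fx [ 69.5  45.7 106.7] F_fx [12.9  3.4  0.6] w 0.1
axes [[-0.888, -0.001, -0.46], [-0.001, 1.0, -0.001], [0.46, -0.0, -0.888]]
lever end/mid [[-59.8, 45.0, 156.9], [-42.6, 45.0, 133.4]] ang [0.9, 0.88]
yel n 121 [[66.3 45.  96.9]] box [[352.3999938964844, 217.39999389648438], [363.20001220703125, 208.10000610351562], [376.0, 223.0], [365.1000061035156, 232.3000030517578]]
[[35.9, 40.0, 114.3], [63.0, 40.0, 129.2], [97.8, 40.0, 78.2], [69.7, 40.0, 62.8]]
```

View pics/f.png

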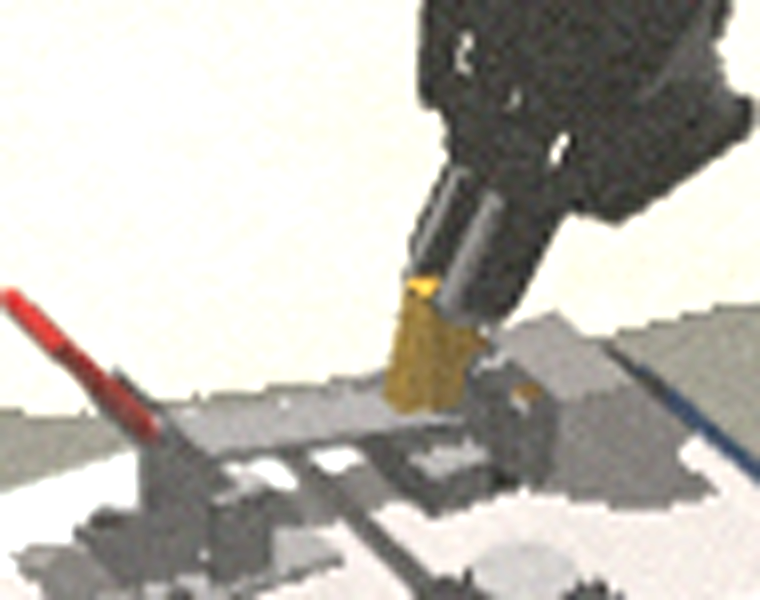

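The pull is snug at 12.9 N, with the lip in the slot and the lever at about 0.9. I'll let go and retreat along the tool axis.

{"api": "drive_tool", "payload": {"series": [-0.7,0,0,0,0,0,0,-0.6,0,0,0,0,0,0,-0.4,0,0,0,0,0,0,-0.2,0,0,0,0,0,0,-0.2,0,0,-5,0,0,0,-0.2,0,0,-15,0,0,0,-0.2,0,0,-25,0,0,0,-0.2,0,0,-25,0,0,0,-0.2,0,0,-10,0,0,0,-1,0,0,0,0,0,0]}}

```text
t: 18.25
eef_pos: [0.6344, 0.0129, 0.179]
tool_rot: [-0.242, -0.058, 0.968, -0.014]
contact_force: [0.3, 0.0, -0.9]
gripper_width: 0.2
```

```bash
python3 - <<'E'
from look import *
st();s=lk((330,390,170,232))
cv2.imwrite('pics/g.png',cv2.convertScaleAbs(cv2.resize(s['pixels'][175:250,310:405],None,fx=8,fy=8,interpolation=cv2.INTER_CUBIC),alpha=2.0))
E
```

```text
t 18.25 tcp_fx [103.6  45.4 179. ] grasp_fx [102.2  45.4 176.4] F_fx [ 0.3 -0.  -0.9] w 0.2
axes [[-0.883, -0.0, -0.47], [0.0, 1.0, -0.0], [0.47, -0.0, -0.883]]
lever end/mid [[-59.8, 45.0, 156.9], [-42.5, 45.0, 133.4]] ang [0.9, 0.88]
yel n 157 [[ 69.   45.  100.4]] box [[356.79998779296875, 209.60000610351562], [374.79998779296875, 208.10000610351562], [376.1000061035156, 224.0], [358.1000061035156, 225.5]]
[[46.8, 40.0, 130.7], [92.9, 40.0, 119.3], [98.2, 40.0, 75.4], [51.0, 40.0, 87.9]]
```

View pics/g.png

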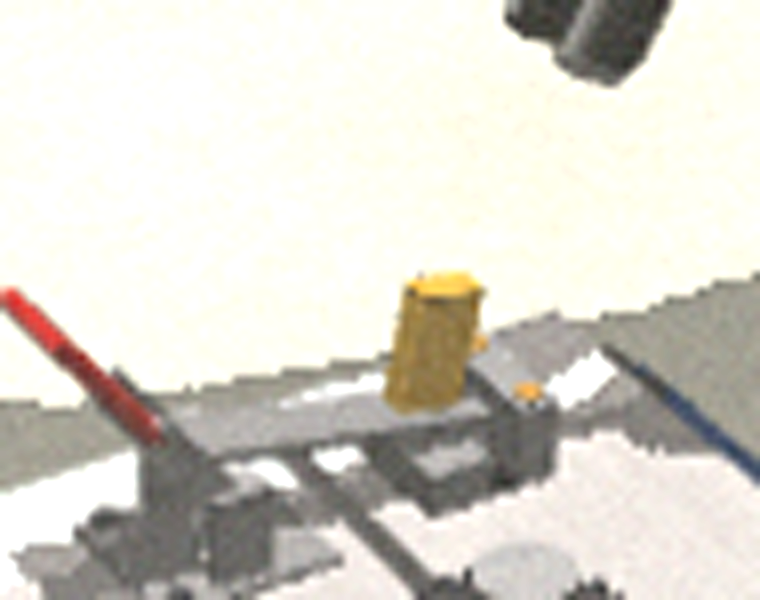

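The hook is holding: the lip is in the slot at crop (480,420) and the lever stays at 0.88. Next I'll move shut fingers in front of the lever's grip face.

{"api": "drive_tool", "payload": {"series": [-1,10,0,6,0,0,0,-1,18,0,12,0,0,0,-1,18,0,12,0,0,0,-1,18,0,12,0,0,0,-1,18,0,12,0,0,0,-1,14,0,8.5,0,0,0,-1,6,0,4,0,0,0,-1,0,0,0,0,0,0]}}

```text
t: 19.3
eef_pos: [0.5127, -0.0016, 0.1678]
tool_rot: [-0.243, -0.058, 0.968, -0.014]
contact_force: [-0.2, 0.2, 0.4]
gripper_width: -0.001
```

```bash
cat > lev.py <<'E'
from st import *
import sys
def rows(ths,amax=.489,rad=70,p0=None,a0=None):
    o=bot.get_obs()
    if p0 is None:
        q=o['tool_rot'];Tt=F@R.from_quat([q[1],q[2],q[3],q[0]]).as_matrix();a0=np.arctan2(-Tt[0,2],-Tt[2,2]);p0=fx(o['eef_pos'])[0][[0,2]]
    M=lambda a:np.array([[-np.cos(a),-np.sin(a)],[np.sin(a),-np.cos(a)]])
    out=[]
    for t in ths:
        a=min(amax,max(t,0));tip=np.array([-rad*np.cos(t)+3*np.sin(t),82+rad*np.sin(t)+3*np.cos(t)]);p=tip-22*M(a)[:,1]
        d=M(a0).T@(p-p0);out+=[-1,round(float(d[0]),1),0,round(float(d[1]),1),0,round(float(a-a0),3),0];p0,a0=p,a
    print(out);return p0,a0
if __name__=='__main__':
    st();from look import lk;lk((330,390,170,232))
    p,a=rows(list(np.arange(1.05,.69,-.04)))
    rows(np.arange(.65,.22,-.04),p0=p,a0=a)
E
python3 lev.py
```

```text
t 19.3 tcp_fx [-18.9  45.5 167.8] grasp_fx [-20.3  45.5 165.2] F_fx [-0.2  0.3  0.4] w -0.001
axes [[-0.882, 0.0, -0.472], [-0.0, 1.0, 0.0], [0.472, 0.0, -0.882]]
lever end/mid [[-59.8, 45.0, 156.9], [-41.7, 45.0, 132.4]] ang [0.9, 0.88]
yel n 147 [[ 69.4  45.  100.1]] box [[356.29998779296875, 210.1999969482422], [374.1000061035156, 208.0], [376.1000061035156, 224.0], [358.29998779296875, 226.1999969482422]]
[[45.5, 40.0, 129.5], [91.2, 40.0, 120.2], [98.3, 40.0, 75.3], [51.4, 40.0, 85.8]]
[-1, 1.2, 0, 5.5, 0, -0.002, 0, -1, 1.5, 0, 2.3, 0, 0.0, 0, -1, 1.5, 0, 2.4, 0, 0.0, 0, -1, 1.4, 0, 2.5, 0, 0.0, 0, -1, 1.3, 0, 2.5, 0, 0.0, 0, -1, 1.2, 0, 2.6, 0, 0.0, 0, -1, 1.0, 0, 2.6, 0, 0.0, 0, -1, 0.9, 0, 2.6, 0, 0.0, 0, -1, 0.8, 0, 2.7, 0, 0.0, 0, -1, 0.7, 0, 2.7, 0, 0.0, 0]
[-1, 0.6, 0, 2.7, 0, 0.0, 0, -1, 0.5, 0, 2.8, 0, 0.0, 0, -1, 0.4, 0, 2.8, 0, 0.0, 0, -1, 0.3, 0, 2.8, 0, 0.0, 0, -1, 0.2, 0, 2.8, 0, 0.0, 0, -1, 0.9, 0, 2.8, 0, -0.039, 0, -1, 0.9, 0, 2.8, 0, -0.04, 0, -1, 0.9, 0, 2.8, 0, -0.04, 0, -1, 0.9, 0, 2.8, 0, -0.04, 0, -1, 0.9, 0, 2.8, 0, -0.04, 0, -1, 0.9, 0, 2.8, 0, -0.04, 0]
```

{"api": "drive_tool", "payload": {"series": [-1,1.2,0,5.5,0,0,0,-1,1.5,0,2.3,0,0,0,-1,1.5,0,2.4,0,0,0,-1,1.4,0,2.5,0,0,0,-1,1.3,0,2.5,0,0,0,-1,1.2,0,2.6,0,0,0,-1,1,0,2.6,0,0,0,-1,0.9,0,2.6,0,0,0,-1,0.8,0,2.7,0,0,0,-1,0.7,0,2.7,0,0,0]}}

```text
t: 20.6
eef_pos: [0.4899, -0.0044, 0.1481]
tool_rot: [-0.243, -0.058, 0.968, -0.014]
contact_force: [-0.4, 0.2, -0.7]
gripper_width: -0.002
```

```bash
python3 - <<'E'
from look import *
st();s=lk((330,390,170,232))
cv2.imwrite('pics/h.png',cv2.convertScaleAbs(cv2.resize(s['pixels'][175:250,300:395],None,fx=8,fy=8,interpolation=cv2.INTER_CUBIC),alpha=2.0))
E
```

```text
t 20.6 tcp_fx [-41.9  45.4 148.1] grasp_fx [-43.3  45.4 145.5] F_fx [-0.4  0.2 -0.7] w -0.002
axes [[-0.882, 0.0, -0.472], [0.0, 1.0, -0.0], [0.472, -0.0, -0.882]]
lever end/mid [[-59.8, 45.0, 156.9], [-42.0, 45.0, 132.3]] ang [0.9, 0.88]
yel n 151 [[69.5 45.  99.8]] box [[356.29998779296875, 210.1999969482422], [374.1000061035156, 208.0], [376.1000061035156, 224.0], [358.29998779296875, 226.1999969482422]]
[[45.5, 40.0, 129.5], [91.2, 40.0, 120.2], [98.3, 40.0, 75.3], [51.4, 40.0, 85.8]]
```

View pics/h.png

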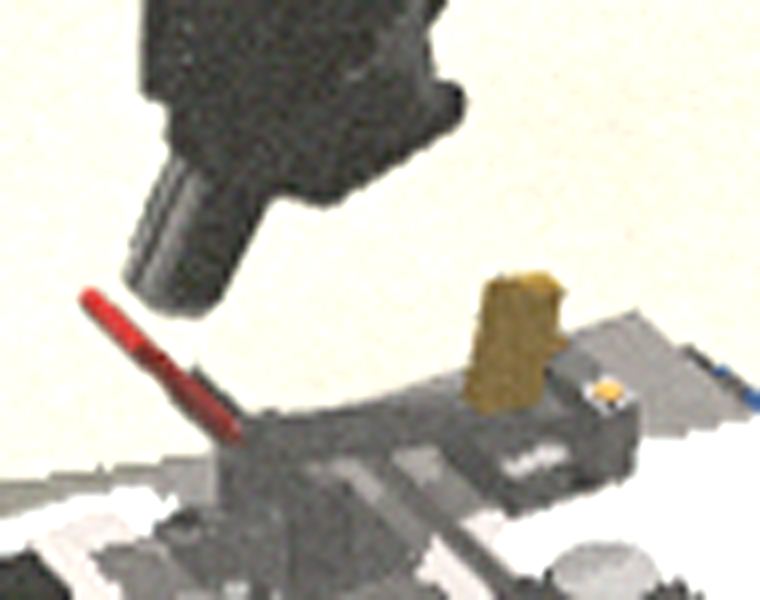

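There's no contact yet: the fingertips are about 7 mm off the lever in the crop. I'll carry on along the arc.

{"api": "drive_tool", "payload": {"series": [-1,0.6,0,2.7,0,0,0,-1,0.5,0,2.8,0,0,0,-1,0.4,0,2.8,0,0,0,-1,0.3,0,2.8,0,0,0]}}

```text
t: 21.15
eef_pos: [0.4835, -0.0052, 0.1395]
tool_rot: [-0.242, -0.058, 0.968, -0.014]
contact_force: [0.6, 1.0, 3.1]
gripper_width: 0.004
```

```bash
python3 look.py
```

```text
t 21.15 tcp_fx [-48.3  45.4 139.5] grasp_fx [-49.7  45.4 136.8] F_fx [0.8 1.  3.1] w 0.004
axes [[-0.882, 0.0, -0.471], [0.0, 1.0, 0.0], [0.471, 0.0, -0.882]]
lever end/mid [[-62.9, 45.0, 153.9], [-44.1, 45.0, 129.3]] ang [0.85, 0.82]
yel n 89 [[ 69.5  45.  107. ]] box [[359.0, 219.0], [359.0, 209.0], [370.0, 209.0], [370.0, 219.0]]
[[52.9, 40.0, 104.3], [52.3, 40.0, 130.4], [80.6, 40.0, 121.1], [81.4, 40.0, 94.5]]
```

```bash
python3 - <<'E'
from h import *
s=cam('side')
f=lambda P:((proj(s,wd(P))-[300,175])*8).round(0).tolist()
print('h tip, outer, inner',f([[-52.3,45.4,128.7],[-62,45.4,133.9],[-42.6,45.4,123.5]]))
for t in(.6,.7,.8,.9):
    L=lambda r,y,n:[-r*np.cos(t)+n*np.sin(t),y,82+r*np.sin(t)+n*np.cos(t)]
    print(t,'far-top end, near-top end, near base32',f([L(88,60,3),L(88,30,3),L(32,30,3)]))
print('rest',f([[-78,45,79]]),'ear',f([[0,66,91],[0,23,91]]))
E
```

```text
h tip, outer, inner [[117.0, 379.0], [84.0, 373.0], [151.0, 385.0]]
0.6 far-top end, near-top end, near base32 [[27.0, 355.0], [81.0, 412.0], [240.0, 460.0]]
0.7 far-top end, near-top end, near base32 [[45.0, 327.0], [99.0, 384.0], [247.0, 450.0]]
0.8 far-top end, near-top end, near base32 [[66.0, 300.0], [120.0, 357.0], [255.0, 441.0]]
0.9 far-top end, near-top end, near base32 [[88.0, 275.0], [143.0, 331.0], [264.0, 432.0]]
rest [[37.0, 563.0]] ear [[255.0, 401.0], [335.0, 481.0]]
```

The lever is at about 0.82 with contact made. The fingertips act about 20 mm further back than nominal, near the TCP, and I'll allow for that.

```bash
sed -i 's/-22\*M(a)/-TIP*M(a)/; s/^import sys/TIP=0/' lev.py; python3 - <<'E'
from lev import *
p,a=rows(np.arange(.79,.40,-.035),rad=72)
rows(np.arange(.37,.14,-.03),rad=72,p0=p,a0=a)
E
```

```text
[-1, -2.0, 0, 3.5, 0, -0.002, 0, -1, 0.8, 0, 2.4, 0, 0.0, 0, -1, 0.7, 0, 2.4, 0, 0.0, 0, -1, 0.6, 0, 2.4, 0, 0.0, 0, -1, 0.6, 0, 2.5, 0, 0.0, 0, -1, 0.5, 0, 2.5, 0, 0.0, 0, -1, 0.4, 0, 2.5, 0, 0.0, 0, -1, 0.3, 0, 2.5, 0, 0.0, 0, -1, 0.2, 0, 2.5, 0, 0.0, 0, -1, 0.1, 0, 2.5, 0, -0.014, 0, -1, 0.1, 0, 2.5, 0, -0.035, 0, -1, 0.1, 0, 2.5, 0, -0.035, 0]
[-1, 0.1, 0, 2.5, 0, -0.035, 0, -1, 0.1, 0, 2.2, 0, -0.03, 0, -1, 0.1, 0, 2.2, 0, -0.03, 0, -1, 0.1, 0, 2.2, 0, -0.03, 0, -1, 0.1, 0, 2.2, 0, -0.03, 0, -1, 0.1, 0, 2.2, 0, -0.03, 0, -1, 0.1, 0, 2.2, 0, -0.03, 0, -1, 0.1, 0, 2.2, 0, -0.03, 0]
```

{"api": "drive_tool", "payload": {"series": [-1,0.8,0,2.4,0,0,0,-1,0.8,0,2.4,0,0,0,-1,0.7,0,2.4,0,0,0,-1,0.6,0,2.4,0,0,0,-1,0.6,0,2.5,0,0,0,-1,0.5,0,2.5,0,0,0]}}

```text
t: 22.0
eef_pos: [0.4727, -0.0064, 0.1282]
tool_rot: [-0.243, -0.058, 0.968, -0.014]
contact_force: [0.0, 0.1, 3.7]
gripper_width: -0.004
```

```bash
python3 look.py
```

```text
t 22.0 tcp_fx [-59.2  45.4 128.2] grasp_fx [-60.6  45.4 125.6] F_fx [0.  0.1 3.7] w -0.004
axes [[-0.882, 0.0, -0.472], [0.0, 1.0, 0.0], [0.472, 0.0, -0.882]]
lever end/mid [[-74.9, 45.0, 143.1], [-54.6, 45.0, 121.1]] ang [0.68, 0.62]
yel n 80 [[ 67.3  45.  107.6]] box [[358.0, 219.0], [358.0, 210.0], [369.0, 210.0], [369.0, 219.0]]
[[50.3, 40.0, 105.2], [49.9, 40.0, 128.7], [78.0, 40.0, 119.3], [78.8, 40.0, 95.4]]
```

{"api": "drive_tool", "payload": {"series": [-1,0.4,0,2.5,0,0,0,-1,0.3,0,2.5,0,0,0,-1,0.2,0,2.5,0,-0.02,0,-1,0.1,0,2.5,0,-0.03,0,-1,0.1,0,2.5,0,-0.035,0,-1,0.1,0,2.5,0,-0.035,0]}}

```text
t: 22.8
eef_pos: [0.465, -0.0073, 0.1155]
tool_rot: [-0.183, -0.059, 0.981, -0.011]
contact_force: [0.0, -0.8, 3.7]
gripper_width: 0.002
```

```bash
python3 look.py; python3 -c "
from lev import *
rows(np.arange(.45,.14,-.03),rad=72)"
```

```text
t 22.8 tcp_fx [-67.   45.5 115.5] grasp_fx [-68.   45.5 112.7] F_fx [-0.1 -0.8  3.7] w 0.002
axes [[-0.933, 0.0, -0.36], [0.0, 1.0, 0.0], [0.36, 0.0, -0.933]]
lever end/mid [[-84.3, 45.0, 129.4], [-59.0, 45.0, 108.6]] ang [0.51, 0.42]
yel n 84 [[ 64.2  45.  108.3]] box [[357.0, 210.0], [368.0, 210.0], [368.0, 219.0], [357.0, 219.0]]
[[47.3, 40.0, 129.5], [75.4, 40.0, 120.2], [76.2, 40.0, 96.3], [47.8, 40.0, 106.1]]
[-1, -3.4, 0, -1.9, 0, 0.083, 0, -1, 0.1, 0, 2.2, 0, -0.03, 0, -1, 0.1, 0, 2.2, 0, -0.03, 0, -1, 0.1, 0, 2.2, 0, -0.03, 0, -1, 0.1, 0, 2.2, 0, -0.03, 0, -1, 0.1, 0, 2.2, 0, -0.03, 0, -1, 0.1, 0, 2.2, 0, -0.03, 0, -1, 0.1, 0, 2.2, 0, -0.03, 0, -1, 0.1, 0, 2.2, 0, -0.03, 0, -1, 0.1, 0, 2.2, 0, -0.03, 0, -1, 0.1, 0, 2.2, 0, -0.03, 0]
```

{"api": "drive_tool", "payload": {"series": [-1,0.1,0,2.2,0,-0.03,0,-1,0.1,0,2.2,0,-0.03,0,-1,0.1,0,2.2,0,-0.03,0,-1,0.1,0,2.2,0,-0.03,0,-1,0.1,0,2.2,0,-0.03,0,-1,0.1,0,2.2,0,-0.03,0]}}

```text
t: 23.6
eef_pos: [0.4603, -0.0078, 0.103]
tool_rot: [-0.095, -0.059, 0.994, -0.006]
contact_force: [-0.4, 0.2, 1.8]
gripper_width: -0.001
```

```bash
python3 look.py
```

```text
t 23.6 tcp_fx [-71.6  45.5 103. ] grasp_fx [-72.2  45.5 100. ] F_fx [-0.4  0.2  1.8] w -0.001
axes [[-0.982, 0.0, -0.189], [0.0, 1.0, 0.0], [0.189, 0.0, -0.982]]
lever end/mid [[-90.1, 45.0, 114.2], [-60.7, 45.0, 96.4]] ang [0.34, 0.23]
yel n 86 [[ 62.3  45.  108.5]] box [[357.0, 210.0], [368.0, 210.0], [368.0, 219.0], [357.0, 219.0]]
[[47.3, 40.0, 129.5], [75.4, 40.0, 120.2], [76.2, 40.0, 96.3], [47.8, 40.0, 106.1]]
```

{"api": "drive_tool", "payload": {"series": [-1,0.1,0,1.5,0,-0.02,0,-1,0.1,0,1.5,0,-0.02,0,-1,0.1,0,1.5,0,-0.02,0,-1,0,0,1.5,0,-0.02,0,-1,0,0,1.5,0,-0.02,0,-1,0,0,1.5,0,-0.02,0]}}

```text
t: 24.4
eef_pos: [0.4592, -0.008, 0.0941]
tool_rot: [-0.035, -0.06, 0.998, -0.002]
contact_force: [-1.4, -0.6, 0.6]
gripper_width: 0.001
```

```bash
python3 look.py
```

```text
t 24.4 tcp_fx [-72.8  45.4  94.1] grasp_fx [-73.   45.4  91.1] F_fx [-1.4 -0.4  0.6] w 0.001
axes [[-0.998, 0.0, -0.07], [0.0, 1.0, -0.0], [0.07, -0.0, -0.998]]
lever end/mid [[-91.4, 45.0, 103.1], [-61.2, 45.0, 88.6]] ang [0.23, 0.11]
yel n 82 [[ 60.8  45.  108.6]] box [[354.29998779296875, 212.1999969482422], [365.79998779296875, 209.3000030517578], [368.0, 218.0], [356.5, 220.89999389648438]]
[[40.6, 40.0, 126.2], [69.8, 40.0, 123.9], [76.1, 40.0, 99.0], [46.5, 40.0, 101.6]]
```

{"api": "drive_tool", "payload": {"series": [-1,0,0,1,0,-0.01,0,-1,0,0,1,0,-0.01,0,-1,0,0,1,0,-0.01,0,-1,0,0,1,0,-0.01,0,-1,0,0,0,0,0,0]}}

```text
t: 25.08
eef_pos: [0.4589, -0.0081, 0.0902]
tool_rot: [-0.015, -0.06, 0.998, -0.001]
contact_force: [0.3, -0.3, 0.2]
gripper_width: 0.0
```

```bash
python3 look.py
```

```text
t 25.07 tcp_fx [-73.   45.4  90.2] grasp_fx [-73.1  45.4  87.2] F_fx [ 0.3 -0.3  0.2] w 0.0
axes [[-1.0, 0.0, -0.031], [0.0, 1.0, 0.0], [0.031, 0.0, -1.0]]
lever end/mid [[-92.3, 45.0, 99.2], [-60.6, 45.0, 85.5]] ang [0.18, 0.06]
yel n 82 [[ 60.1  45.  108.8]] box [[356.0, 219.0], [356.0, 211.0], [368.0, 211.0], [368.0, 219.0]]
[[45.2, 40.0, 107.0], [44.9, 40.0, 127.8], [75.5, 40.0, 117.6], [76.2, 40.0, 96.3]]
```

{"api": "drive_tool", "payload": {"series": [-1,0,0,1,0,-0.01,0,-1,0,0,1,0,-0.01,0,-1,0,0,1,0,0,0,-1,0,0,0,0,0,0]}}

```text
t: 25.62
eef_pos: [0.4588, -0.0081, 0.0871]
tool_rot: [-0.006, -0.06, 0.998, -0.0]
contact_force: [-0.2, -0.1, -0.8]
gripper_width: -0.002
```

```bash
python3 look.py
```

```text
t 25.62 tcp_fx [-73.1  45.4  87.1] grasp_fx [-73.2  45.4  84.1] F_fx [-0.2 -0.  -0.8] w -0.002
axes [[-1.0, 0.0, -0.011], [0.0, 1.0, 0.0], [0.011, 0.0, -1.0]]
lever end/mid [[-93.2, 45.0, 96.9], [-62.0, 45.0, 83.2]] ang [0.16, 0.02]
yel n 83 [[ 59.9  45.  108.8]] box [[356.0, 219.0], [356.0, 211.0], [368.0, 211.0], [368.0, 219.0]]
[[45.2, 40.0, 107.0], [44.9, 40.0, 127.8], [75.5, 40.0, 117.6], [76.2, 40.0, 96.3]]
```

{"api": "drive_tool", "payload": {"series": [-1,0,0,1,0,0,0,-1,0,0,1,0,0,0,-1,0,0,0,0,0,0]}}

```text
t: 26.05
eef_pos: [0.4589, -0.0081, 0.0851]
tool_rot: [-0.006, -0.06, 0.998, -0.0]
contact_force: [0.7, -0.5, 0.0]
gripper_width: -0.001
```

```bash
python3 look.py
```

```text
t 26.05 tcp_fx [-73.1  45.4  85.1] grasp_fx [-73.1  45.4  82.1] F_fx [ 0.6 -0.6  0. ] w -0.001
axes [[-1.0, 0.0, -0.011], [0.0, 1.0, -0.0], [0.011, -0.0, -1.0]]
lever end/mid [[-93.4, 45.0, 94.4], [-62.0, 45.0, 81.5]] ang [0.13, -0.01]
yel n 82 [[ 59.7  45.  108.8]] box [[356.0, 219.0], [356.0, 211.0], [368.0, 211.0], [368.0, 219.0]]
[[45.2, 40.0, 107.0], [44.9, 40.0, 127.8], [75.5, 40.0, 117.6], [76.2, 40.0, 96.3]]
```

{"api": "drive_tool", "payload": {"series": [-1,0,0,1,0,0,0,-1,0,0,1,0,0,0,-1,0,0,1,0,0,0,-1,0,0,0,0,0,0]}}

```text
t: 26.6
eef_pos: [0.4589, -0.0081, 0.0821]
tool_rot: [-0.006, -0.06, 0.998, -0.0]
contact_force: [-0.7, 0.3, -0.3]
gripper_width: -0.001
```

```bash
python3 look.py
```

```text
t 26.6 tcp_fx [-73.1  45.4  82.1] grasp_fx [-73.1  45.4  79.1] F_fx [-0.7  0.4 -0.3] w -0.001
axes [[-1.0, 0.0, -0.011], [0.0, 1.0, -0.0], [0.011, -0.0, -1.0]]
lever end/mid [[-92.7, 45.0, 91.1], [-63.0, 45.0, 79.6]] ang [0.1, -0.04]
yel n 79 [[ 59.8  45.  108.3]] box [[356.0, 211.0], [368.0, 211.0], [368.0, 219.0], [356.0, 219.0]]
[[44.9, 40.0, 127.8], [75.5, 40.0, 117.6], [76.2, 40.0, 96.3], [45.2, 40.0, 107.0]]
```

```bash
python3 - <<'E'
from look import *
s=cam('side');c=cam('top')
a=cv2.resize(s['pixels'][180:255,295:395],None,fx=8,fy=8,interpolation=cv2.INTER_CUBIC)
cv2.imwrite('pics/i.png',cv2.convertScaleAbs(a,alpha=2.0))
f=lambda P:((proj(s,wd(P))-[295,180])*8).round(0).tolist()
for t in(0,.1,.2):
    L=lambda r,y,n:[-r*np.cos(t)+n*np.sin(t),y,82+r*np.sin(t)+n*np.cos(t)]
    print(t,'far-top,near-top end,near base',f([L(88,60,3),L(88,30,3),L(32,30,3)]))
print('tcp, tip22',f([[-73,45,82],[-73,45,60]]))
E
```

```text
0 far-top,near-top end,near base [[17.0, 487.0], [69.0, 546.0], [257.0, 482.0]]
0.1 far-top,near-top end,near base [[18.0, 459.0], [70.0, 518.0], [258.0, 472.0]]
0.2 far-top,near-top end,near base [[22.0, 431.0], [74.0, 489.0], [261.0, 461.0]]
tcp, tip22 [[94.0, 508.0], [97.0, 574.0]]
```

View pics/i.png

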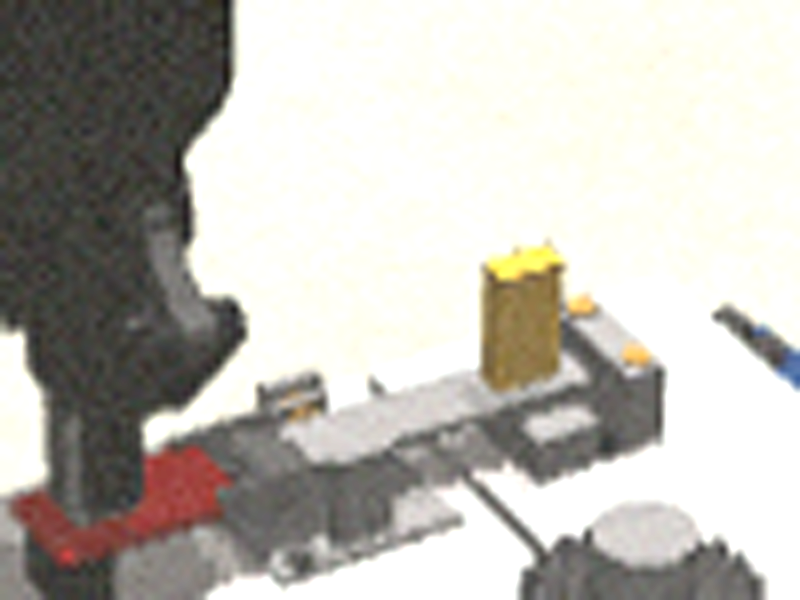

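The last view shows the red lever level on its rest (far corner (15,500), near corner (65,558), which matches home), the claw hooked and the gap narrowed. I'll retreat straight up.

{"api": "drive_tool", "payload": {"series": [-1,0,0,-3,0,0,0,-1,0,0,-10,0,0,0,-1,0,0,-20,0,0,0,-1,0,0,-30,0,0,0,-1,0,0,-30,0,0,0,-1,0,0,-20,0,0,0,-1,0,0,0,0,0,0,-1,0,0,0,0,0,0]}}

```text
t: 27.75
eef_pos: [0.4597, -0.0079, 0.1949]
tool_rot: [-0.006, -0.06, 0.998, -0.0]
contact_force: [0.0, -0.1, -0.4]
gripper_width: -0.004
```

```bash
python3 - <<'E'
from look import *
st();s=lk((345,390,195,232))
ru=mask(s,'r',(290,345,195,265));f=lambda P:proj(s,wd(P)).round(1).tolist()
print('red',len(ru),'umin row',ru[ru[:,0].argmin()],'vmax',ru[ru[:,1].argmax()])
for t in(0,.06,.12):
    L=lambda r,y,n:[-r*np.cos(t)+n*np.sin(t),y,82+r*np.sin(t)+n*np.cos(t)]
    print(t,f([L(88,60,3),L(88,30,3)]))
# screws on keeper wall: jaw travel by yellow/orange marks in first vs now
from cv2 import imread
o=dict(s);o['pixels']=imread('pics/side0.png')
for q in(o,s):
    y=mask(q,'y',(362,385,212,230));print(len(y),yplane(q,[y.mean(0)],45).round(1))
    g=cv2.cvtColor(q['pixels'],cv2.COLOR_BGR2GRAY).astype(float)
    # gap width between halves along x at y=-10, z=60
    X=np.arange(30,60,.5);v=np.mean([g[tuple(proj(s,wd([[x,yy,60]]))[0][::-1].round().astype(int))] for yy in range(-6,15,2) for x in X] if 0 else [[g[tuple(proj(s,wd([[x,yy,60]]))[0][::-1].round().astype(int))] for x in X] for yy in range(-6,15,2)],0)
    m=v<(v.min()+v.max())/2;print('gap',X[m].min(),X[m].max(),v.min(),v.max())
E
```

```text
t 27.75 tcp_fx [-72.3  45.5 194.9] grasp_fx [-72.3  45.5 191.9] F_fx [ 0.  -0.1 -0.4] w -0.004
axes [[-1.0, -0.0, -0.011], [-0.0, 1.0, 0.0], [0.011, 0.0, -1.0]]
lever end/mid [[-92.7, 45.0, 91.1], [-64.9, 45.0, 81.6]] ang [0.1, -0.01]
yel n 148 [[60.3 45.  98.4]] box [[356.0, 211.0], [375.0, 211.0], [375.0, 227.0], [356.0, 227.0]]
[[44.9, 40.0, 127.8], [93.8, 40.0, 111.5], [95.6, 40.0, 68.1], [45.6, 40.0, 85.7]]
red 205 umin row [297. 243.] vmax [302. 249.]
0 [[297.1, 240.8], [303.6, 248.2]]
0.06 [[297.1, 238.8], [303.6, 246.2]]
0.12 [[297.3, 236.7], [303.8, 244.1]]
6 [[95.2 45.  81.1]]
gap 33.0 43.0 45.0 130.27272727272728
52 [[70.2 45.  94.8]]
gap 32.5 36.5 52.36363636363637 135.45454545454547
```

```bash
python3 -c "
from station import bot
bot.hand_in();print(bot.get_obs()['t'])"
```

```text
the job is handed in; nothing more can be done
the job is handed in; nothing more can be done
```

The latch is closed and the job is handed in at about 28 s of the 72 s allowed. I lowered the claw's lip into the keeper's slot, drew it back by the yellow tab to about 13 N, and let go. I then pushed the red lever over centre with shut fingers until it lay on its rest.

**Last checks, with the arm about 110 mm above the TCP height it pushed at:**
- **Lever:** its end lies on the home line to within a pixel or two (about 0.06 rad per 2 px), well below the 0.12 rad line. It stayed there after I let go.
- **Claw:** it was still hooked in the last picture, taken just before I pulled away.
- **Sliding half:** the gap in the side view narrowed from about 10 to 4 mm, so it is drawn in by about 6 mm.
- **Contact:** the tool force was about 0 N.
- **Slot edge:** I measured it at x = 81 mm, about 5 mm nearer than nominal.

**What went wrong or disagreed:**
- **First grasp:** it slipped on the tab, and the lever dropped from about 1.08 to 0.67 rad. I regrasped and raised it to about 1.2 before hooking.
- **Fingertips:** when pushing the lever they acted about 20 mm further back than the stated 22 mm, so I worked from contact and pictures instead.
- **Loose parts:** I didn't measure them again. All motion after the approach stayed over the fixture.
- **Contact limits:** the land, back-wall and rest forces can't be read directly. The largest tool forces I read were about 10 N while lowering the claw and under 4 N while pushing the lever.

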